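Seat an instrument cup on the sprung depth gauge

ROBOT

A 6-joint arm with a two-finger parallel gripper is mounted at the origin on the work surface. World frame = base frame: x ahead of the robot, y to its left, z up, the work surface at z = 0. Lengths are in mm, angles in rad, forces in N, time in s.
With the tool pointing down it reaches from about 275 to 850 mm from the base axis. Payload 19 kg.
Tool frame: the origin (TCP) lies at the very end of the fingers, on their centre line; the grasp point (between the pads) lies 19 mm behind it (bot.tcp_to_grasp is the distance from the TCP to the grasp point, in mm); z points along the fingers, y is the direction in which the jaws open and shut (so a half turn about z gives the same grasp; the last joint's range is limited). The gripper opens to 85 mm and grips with 20 to 120 N. Pads are 22 mm wide; open, the fingers measure 114 mm over their backs; the gripper's body (76 mm by 85 mm) begins 54 mm behind the grasp point. The pads swing forward as they close: fully open they stand 13 mm farther back than shut.
Start: joints at [1.185, 0.15, 1.437, -0, 1.554, -0.134], TCP at [143.266, 556.835, 231.267] pointing down, gripper open.
Joint ranges: [-2.8, 2.8], [-0.68, 2.1], [0.12, 2.68], [-1.39, 4.53], [0.16, 2.79], [-2.81, 2.81]. Speed limits (rad/s): [1.89, 1.89, 2.22, 3.01, 3.01, 3.01].

INTERFACE

Orientations are given as a unit quaternion [w, x, y, z].
In Python, from plant import bot gives the robot as it stands.
- The arm moves only by the tool jog_arm, never from a script. Its argument "motion" is text: rows parted by semicolons, each of 7 numbers parted by spaces: the shift along the tool's x, y, z in m, then the turn, a rotation vector about the tool's x, y, z in degrees, then the finger opening in m, from 0 to 0.0854. In form: x y z ax ay az jaw; .... A call has 1 to 12 rows; each row shifts and turns the commanded pose from where the row before left it, along the tool's axes as they then stand; what a row does not reach is not made up. A row lasts 1/10 s, in which the tool goes at most 50 mm and 8.59 degrees, less where a joint would pass 70% of its speed; a pose out of reach is approached as far as the arm can. A call is refused whole if a number of a shift passes 0.05 or a number of a turn 8.59, either way. A call with a gripper value outside its range is refused whole. The fingers move at their own pace and stop on an object; "newtons" is the grip in N (left out, the last holds). Time passes only in rows, so rows that do not move let the fingers close. It gives the time, the measured TCP pose, the force and the opening at its end, in the units of the state.
- bot.sense(): the state, without advancing time (a new reading comes with each control period).
- bot.capture(name): name is "scene" or "side" or "wrist"; returns a dict with "pixels" (480x640x3 uint8, red, green, blue), "mtx" (3x3 intrinsics, pixels), "eye" and "attitude" of the camera in the world. Camera axes: x right, y down, z forward; pixel columns grow to the right and rows downward; lengths in mm; the calibration is good to about 2 mm. The wrist camera is an equidistant fisheye: a pixel r from the principal point sees the ray r / f radians off the axis. A picture is of the moment at which its call begins. There is no depth.
- bot.sign_off(): hands the job in, once; it reports no verdict.
The state is a dict: "clock": time; "joints": joint angles; "dq": joint speeds; "joint_efforts": joint torques, N m; "ee_pos": TCP position; "ee_rot": TCP orientation; "force": force on the tool from outside, world axes, zero at the start; "wrist_torque": the same for the moment, N m; "grip_width": finger opening in mm.
Only numpy, scipy, OpenCV 4.12 (cv2) and the standard library are available. Lean on these libraries where they do the work, as an engineer would, in place of code of your own. Each camera call takes 0.05 s, during which the arm holds its last target.

TASK

Turn the small steel cup over so that it is mouth-down, put it over the white-headed sprung plunger of the depth gauge, and press it straight down until its whole rim sits on the steel stop disc. Finish while still holding it pressed there with the gripper, seated with a light extra push but not crushed against the stop (it springs up again if you let go); leave the bowl, the retractor and the jar where they are.

Things in the scene. Friction and masses are not known exactly. Their poses are not given: they have to be found in the camera images.
- cup: Straight-walled round stainless cup, outside diameter 56 mm, height 56 mm, wall 2.5 mm, inside 51 mm wide and 52 mm deep, about 110 g, loose on the table, standing mouth-up at the start. Origin: centre of the outside of its bottom; its z axis runs along the cup's axis from the bottom to the mouth (so it points up while the cup is mouth-up).
- cup_rim (a point): Centre of the cup's mouth, in the plane of the rim, 56 mm along the cup's z from its origin.
- gauge: Depth gauge fixed to the table: aluminium base plate 160 x 110 x 12 mm, with a steel stop disc and a sprung plunger, and a small flat dial beside them. Origin: on the table, under the plunger's axis; z up. The plate runs from 100 mm on the -x side (where the dial is) to 60 mm on the +x side of the origin, and 55 mm either way in y.
- stop_ring: Fixed steel stop disc round the plunger's stem, 74 mm across, its flat top 20 mm above the table: the hard stop on which the cup's rim must sit; an extra push on it of 5 to 20 N beyond the spring is right, over 45 N is too much. Origin: centre of its underside, 12 mm above the table.
- stop_top (a point): Centre of the stop disc's top face, 20 mm above the table, on the plunger's axis.
- plunger_top (a point): Centre of the flat top of the plunger's white head. Head 42 mm across and 14 mm high, its upper 7 mm tapering to 26 mm across, on an 18 mm stem. Free, its top stands 67 mm above the stop disc (87 mm above the table). It goes inside the cup and bears on the inside of the cup's bottom.
- plunger (a joint): How far the plunger is pressed down, m: 0 free, 0.015 when the cup's rim sits on the stop disc (it could go on to 0.020). The spring takes 6 N to start and 12 N at 0.015, and returns the plunger when let go.
- bowl: Bystander: shallow steel bowl, 96 mm wide and 38 mm high, mouth-up. Origin: centre of its underside.
- retractor: Bystander: flat steel retractor about 145 mm long along its x, with an upturned blade 30 mm high at its +x end, lying on the table. Origin: on the table, middle of its length.
- jar: Bystander: closed grey plastic jar with a white lid, 54 mm wide and 60 mm high. Origin: centre of its underside.
Not all that is in view belongs to the job. What is shaped like the cup but purple or yellow is not meant. There is more than one size of the gauge; the one meant has the size given above.

How it is judged (in metres and radians):
On the way, in this order (a step that is already met when the one before it is completed fails the run):
1. the cup is mouth-down and the plunger is still free (angle between cup's own z axis and vertical above 2.9 rad and value of joint plunger below 0.003 m), for 0.2 s.
2. the cup, over the plunger, has pressed it to the stop (value of joint plunger above 0.0132 m and angle between cup's own z axis and vertical above 3 rad), for 0.2 s.
At the end, for the whole second after the job is handed in: The cup is mouth-down over the plunger (upright within 4 degrees, within 6 mm of the plunger's axis), the plunger is pressed in 13.2 to 17.5 mm, the rim is within 1.5 mm of the stop disc and bears on it with 1.5 to 45 N, the cup is still, and the fingers are holding or pressing it (more than 3 N) (value of joint plunger between 0.0132 and 0.0175 m and angle between cup's own z axis and vertical above 3.07 rad and horizontal distance between cup_rim and stop_top below 0.006 m and z of cup_rim in the frame of stop_top below 0.0015 m and contact force between cup and stop_ring between 1.5 and 45 N and contact force between the fingers and cup above 3 N and linear speed of cup below 0.01 m/s); the arm keeps its last pose, push and grip.
It fails at once if the cup is crushed against the stop disc (over 80 N) (contact force between cup and stop_ring above 80 N).
It fails at once if the bowl is disturbed (moved over 25 mm) (distance of bowl from where it was at the start of the episode above 0.025 m).
It fails at once if the retractor is disturbed (moved over 25 mm) (distance of retractor from where it was at the start of the episode above 0.025 m).
It fails at once if the jar is disturbed (moved over 25 mm) (distance of jar from where it was at the start of the episode above 0.025 m).
It also fails if it takes over 70 s, if anything falls off the work surface, if the arm or the gripper's body presses on something with over 40 N, if the wrist force passes 120 N, or if a joint passes its speed limit or range.

## Working session

There is one attempt and no reset: what is moved stays moved. The work goes in short steps, Python scripts to look and compute and a tool call to move; the robot and the scene stay as the last step left them, time stands still between calls to the robot, and variables do not carry over. Pictures are saved under pics/ and viewed, and the job is handed in when it is done.

Besides the shell and the picture viewer there is one more tool, called after "Request:" as name(argument=value, ...) on one line, values as JSON. jog_arm: Moves the arm, as the interface text tells. Its arguments: {"type":"object","properties":{"motion":{"type":"string"},"newtons":{"type":"number"}},"required":["motion"]}

```bash
ls; mkdir -p pics; python3 - <<'E'
from plant import bot
import cv2
print(bot.sense())
for n in ("scene","side","wrist"):
    c=bot.capture(n); print(n,c["mtx"],c["eye"],c["attitude"])
    cv2.imwrite(f"pics/{n}0.png",c["pixels"][:,:,::-1])
E
```

```text
pics
{'clock': 0.0, 'joints': array([ 1.18501866e+00,  1.51004645e-01,  1.43801666e+00, -2.02026042e-05,
        1.55379026e+00, -1.34040542e-01]), 'dq': array([-1.09153355e-03, -5.59050837e-04,  4.35940233e-04, -3.24016168e-04,
       -9.18417647e-04,  6.62611143e-05]), 'joint_efforts': array([-1.86462225e-03, -7.13047743e+01, -5.70873034e+01, -3.44383752e-04,
        8.83627479e-03, -2.31721134e-05]), 'ee_pos': array([143.18233454, 556.64111823, 230.67199095]), 'ee_rot': array([-1.46865412e-04,  1.25536274e-01,  9.92088843e-01, -5.91582645e-04]), 'force': array([-1.00015521,  0.0255699 ,  0.40970777]), 'wrist_torque': array([-0.01536239, -0.02457371,  0.0220421 ]), 'grip_width': 85.75256216308912}
scene [[520.28838773   0.         317.17394352]
 [  0.         520.28838773 245.91498968]
 [  0.           0.           1.        ]] [1318.9618655  -123.05376734  958.65122925] [-0.27393058  0.70968177  0.60512564 -0.2348122 ]
side [[513.28467551   0.         321.13668565]
 [  0.         513.28467551 242.91460419]
 [  0.           0.           1.        ]] [ 458.67409139 -808.70922161  887.76799491] [-0.38368868  0.9208604  -0.06558069  0.02232262]
wrist [[371.64829954   0.         322.10760186]
 [  0.         371.64829954 236.3108647 ]
 [  0.           0.           1.        ]] [ 69.30569147 576.96976273 373.52472023] [0.11767478 0.78150927 0.60599793 0.09034611]
```

View pics/scene0.png

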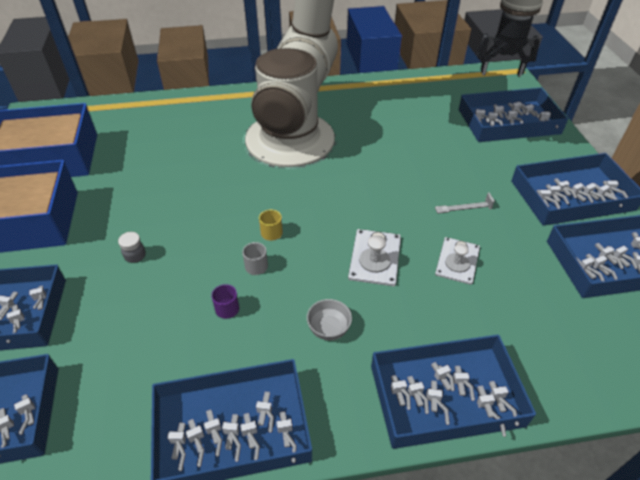

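View pics/side0.png

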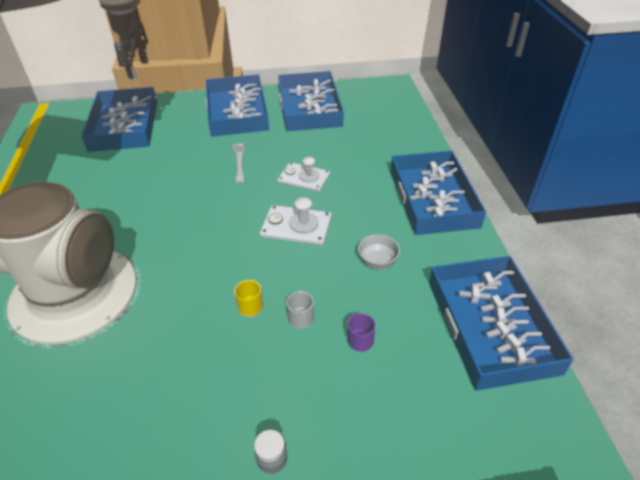

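View pics/wrist0.png

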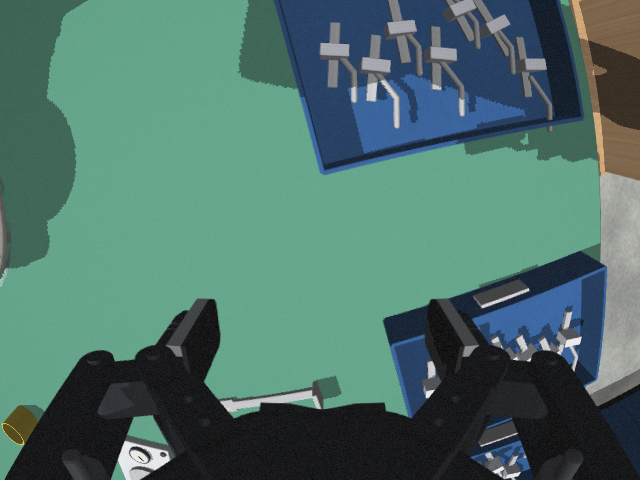

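The cup candidates are:
- yellow, scene (270,224), side (249,298)
- grey steel, scene (255,258), side (300,310)
- purple, scene (225,301), side (361,332)

The grey one fits. The gauge candidates are the large one at scene (376,257), side (304,218), and the small one at scene (459,259), side (309,172). I'll measure their sizes and check enlarged crops.

```bash
cat > h.py <<'E'
import numpy as np, cv2
from scipy.spatial.transform import Rotation as R
def rot(q): return R.from_quat([q[1],q[2],q[3],q[0]]).as_matrix()
def ray(c,u,v,fish=False):
    K=c["mtx"]; a=np.array([(u-K[0,2])/K[0,0],(v-K[1,2])/K[1,1]])
    if fish:
        r=np.hypot(*a); d=np.r_[np.sin(r)*a/max(r,1e-9),np.cos(r)]
    else: d=np.r_[a,1]
    d=rot(c["attitude"])@d; return np.array(c["eye"],float),d/np.linalg.norm(d)
def proj(c,P,fish=False):
    p=rot(c["attitude"]).T@(np.array(P,float)-c["eye"]); K=c["mtx"]
    if fish:
        t=np.arctan2(np.hypot(p[0],p[1]),p[2]); a=p[:2]/np.hypot(p[0],p[1])*t
    else: a=p[:2]/p[2]
    return np.array([K[0,0]*a[0]+K[0,2],K[1,1]*a[1]+K[1,2]])
def tri(rays):
    A=0;b=0
    for o,d in rays:
        M=np.eye(3)-np.outer(d,d); A=A+M; b=b+M@o
    P=np.linalg.solve(A,b); return P,[float(np.linalg.norm((np.eye(3)-np.outer(d,d))@(P-o))) for o,d in rays]
def atz(r,z): o,d=r; return o+d*(z-o[2])/d[2]
def crop(px,x0,y0,w,h,s,name): cv2.imwrite(name,cv2.resize(px[y0:y0+h,x0:x0+w,::-1],None,fx=s,fy=s,interpolation=cv2.INTER_CUBIC))
E
python3 - <<'E'
from h import *
from plant import bot
s=bot.capture("scene");d=bot.capture("side")
for n,a,b in [("cup",(255,258),(300,310)),("bigtop",(377,240),(303,204)),("smalltop",(461,246),(308,161)),("bowl",(330,317),(379,250)),("jar",(131,242),(270,442)),("yel",(270,224),(249,298))]:
    print(n,*tri([ray(s,*a),ray(d,*b)]))
a=cv2.resize(s["pixels"][190:310,200:360],None,fx=4.,fy=4.)
crop(s["pixels"],210,195,280,150,2.8,"pics/s1.png")
crop(d["pixels"],220,140,190,200,3,"pics/d1.png")
E
```

```text
cup [ 498.64333689 -142.87182207   29.55212538] [0.01761088993018201, 0.017610889930199693]
bigtop [537.2450465  137.91775011  81.87912641] [2.4422857740350543, 2.4422857740349833]
smalltop [572.71126879 330.13404962  67.17860911] [1.734084780641155, 1.7340847806411122]
bowl [697.99269087   0.94754601  36.13830311] [1.6903863732637254, 1.690386373263664]
jar [ 419.25798905 -428.31534666   51.57683704] [1.7829607674635888, 1.7829607674636583]
yel [394.03672115 -96.93888719  32.02975477] [0.0072197710922764025, 0.007219771092481076]
```

View pics/s1.png

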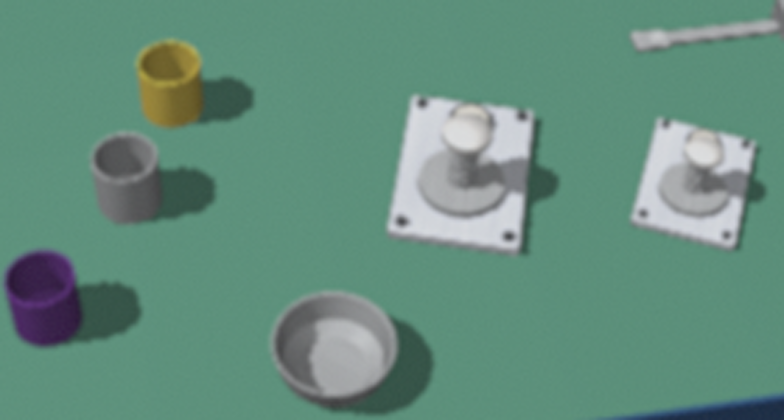

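View pics/d1.png

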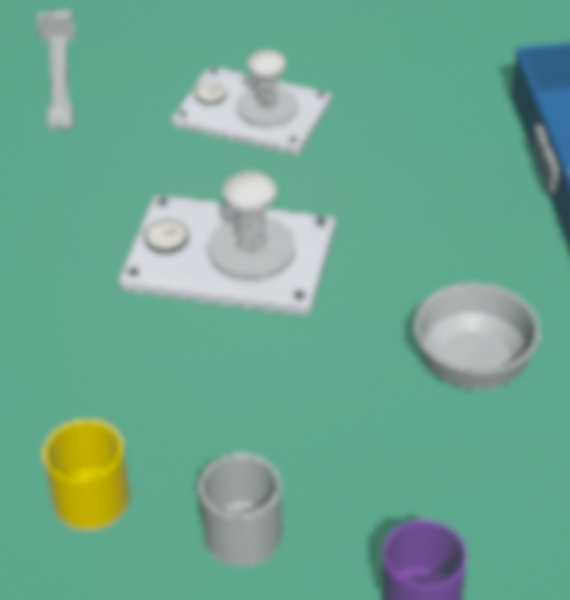

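The grey cup at (498,-143) is the steel one. The large gauge is the one meant: its plunger top measures about 82–87 mm high, against 67 mm for the small one. Next I'll refine the positions with silhouette and corner fits.

```bash
cat > fit.py <<'E'
from h import *
from scipy.optimize import minimize, least_squares
def cyl(r,h,z0=0,n=48):
    t=np.linspace(0,2*np.pi,n,endpoint=False)
    return np.vstack([np.c_[r*np.cos(t),r*np.sin(t),0*t+z0],np.c_[r*np.cos(t),r*np.sin(t),0*t+z0+h]])
def sil(c,P,shape,fish=False):
    p=np.array([proj(c,q,fish) for q in P],np.float32)
    m=np.zeros(shape,np.uint8); cv2.fillConvexPoly(m,np.round(cv2.convexHull(p)*16).astype(np.int32),255,shift=4,lineType=cv2.LINE_AA); return m
E
python3 - <<'E'
from fit import *
from plant import bot
s=bot.capture("scene");d=bot.capture("side")
W={}
for n,c,(x,y) in (("s",s,(255,258)),("d",d,(300,310))):
    hsv=cv2.cvtColor(c["pixels"],cv2.COLOR_RGB2HSV)
    m=((hsv[...,1]<70)).astype(np.uint8)*255
    k,l,st,ce=cv2.connectedComponentsWithStats(m)
    i=l[y+3,x]; print(n,i,st[i],ce[i]); W[n]=(l==i).astype(np.uint8)*255
    hull=cv2.convexHull(cv2.findContours(W[n],0,1)[0][0]); cv2.fillConvexPoly(W[n],hull,255)
def cost(p,which):
    e=0
    for n,c in (("s",s),("d",d)):
        if n in which: e+=np.abs(sil(c,cyl(28,56)+[p[0],p[1],p[2]],(480,640)).astype(float)-W[n]).sum()/255
    return e
for w in ("sd","s","d"):
    r=minimize(lambda p:cost([*p,0],w),[498,-143],method="Nelder-Mead",options=dict(initial_simplex=[[498,-143],[506,-143],[498,-135]])); print(w,r.x,r.fun)
r=minimize(lambda p:cost(p,"sd"),[498,-143,0],method="Nelder-Mead",options=dict(initial_simplex=[[498,-143,0],[506,-143,0],[498,-135,0],[498,-143,6]])); print("free z",r.x,r.fun)
crop(s["pixels"],340,220,72,72,8,"pics/s2.png")
crop(d["pixels"],250,190,92,62,8,"pics/d2.png")
print(bot.tcp_to_grasp)
E
```

```text
s 113 [242 241  26  35 740] [254.82972973 257.98513514]
d 59 [286 290  28  39 910] [300.        308.9956044]
sd [ 498.30905485 -142.0813038 ] 121.91764705882353
s [ 497.61315918 -143.07870269] 31.23921568627451
d [ 498.5792565  -139.14400895] 38.17254901960784
free z [ 498.93049521 -142.48736419    2.72356305] 91.63921568627451
18.700000000000003
```

View pics/s2.png

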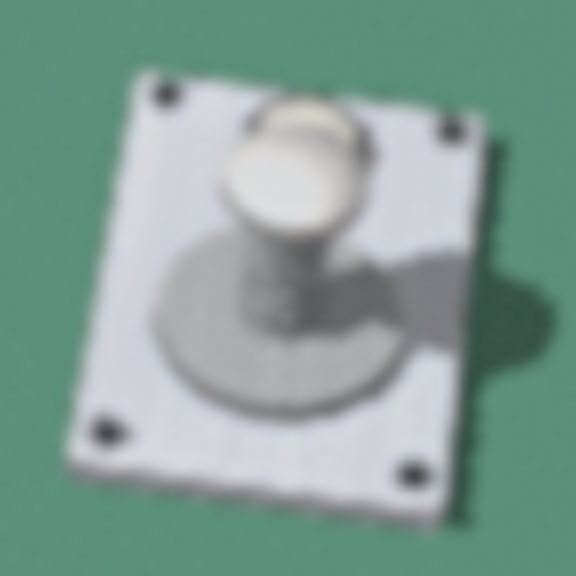

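View pics/d2.png

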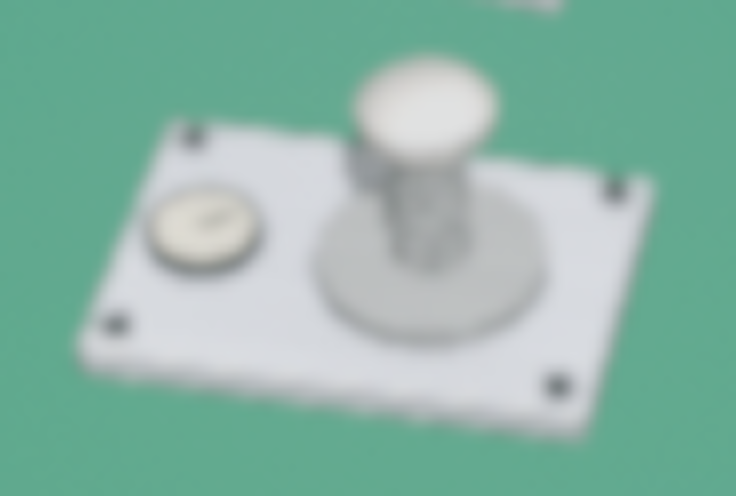

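```bash
python3 - <<'E'
from fit import *
from plant import bot
s=bot.capture("scene");d=bot.capture("side")
S=np.array([[143,72],[72,456],[443,512],[483,118]])/8+[339.6,219.6]
D=np.array([[80,352],[585,430],[655,182],[172,122]])/8+[249.6,189.6]
L=np.array([[-100,-55,12],[60,-55,12],[60,55,12],[-100,55,12]])
T=[tri([ray(s,*a),ray(d,*b)]) for a,b in zip(S,D)]
for t in T: print(t)
P=[t[0] for t in T]; print([np.linalg.norm(P[i]-P[i-1]) for i in range(4)])
# fit pose from corners + disc ellipse excluded
def res(p):
    c,q=np.cos(p[2]),np.sin(p[2]); Rm=np.array([[c,-q,0],[q,c,0],[0,0,1]]); W=L@Rm.T+[p[0],p[1],0]
    return np.r_[(np.array([proj(s,w) for w in W])-S).ravel()+np.tile(p[3:5],4),(np.array([proj(d,w) for w in W])-D).ravel()+np.tile(p[5:7],4),np.array(p[3:7])*1.0]
r=least_squares(res,[530,138,0,0,0,0,0]); print(r.x, r.cost)
x,y=r.x[:2]
for z,n in((20,"stop"),(87,"top"),(80,"wide")): print(n,proj(s,[x,y,z]),proj(d,[x,y,z]))
E
```

```text
(array([426.28744417, 120.82105789,  12.25655009]), [0.2998195611326565, 0.29981956113276914])
(array([575.47672816,  67.31616488,  10.32420574]), [1.4295810166690281, 1.4295810166689902])
(array([613.90820524, 169.29762445,  14.39062382]), [0.5991721261730732, 0.5991721261731646])
(array([462.62872691, 222.44588094,  13.48025771]), [0.9900945721575009, 0.9900945721575136])
[np.float64(107.93419732808974), np.float64(158.50536264878698), np.float64(109.05838932661881), np.float64(160.3466448022804)]
[ 5.38065764e+02  1.38528456e+02 -3.41967341e-01 -1.12265987e-02
 -5.12716458e-02  1.22660582e-01 -9.63699230e-02] 1.2039488705298105
stop [374.6552645  258.78778796] [303.56055112 221.87875999]
top [376.99507663 239.62946765] [302.63446192 201.36629557]
wide [376.74155085 241.70533015] [302.73450821 203.58227632]
```

```bash
cat > plan.py <<'E'
from h import *
from plant import bot
def pose(phi,tilt,side,G,back=0,off=18.7):
    """jaw azimuth phi deg, tilt from vertical deg, side=+1: tool points toward -t (body on +t side); G grasp point; returns TCP,Rm"""
    p=np.radians(phi); a=np.radians(tilt)
    y=np.array([np.cos(p),np.sin(p),0]); t=np.array([-np.sin(p),np.cos(p),0])
    z=-side*t*np.sin(a)+np.array([0,0,-np.cos(a)])
    Rm=np.c_[np.cross(y,z),y,z]
    return np.array(G,float)+z*(off-back),Rm
def cur():
    s=bot.sense(); return np.array(s["ee_pos"]),rot(s["ee_rot"])
def rows(a,b,n,jaw):
    from scipy.spatial.transform import Slerp
    (p0,R0),(p1,R1)=a,b
    rv=R.from_matrix(R0.T@R1).as_rotvec()
    out=[];Rc=R0.copy();pc=p0.copy()
    for i in range(1,n+1):
        Rt=R0@R.from_rotvec(rv*i/n).as_matrix(); pt=p0+(p1-p0)*i/n
        sh=np.round(Rc.T@(pt-pc)/1000,4); tr=np.round(R.from_matrix(Rc.T@Rt).as_rotvec(degrees=True),2)
        pc=pc+Rc@sh*1000; Rc=Rc@R.from_rotvec(tr,degrees=True).as_matrix()
        out.append(" ".join(f"{v:g}" for v in [*sh,*tr,jaw]))
    print("; ".join(out)); return (pc,Rc)
def st():
    s=bot.sense(); print("t",s["clock"],"p",np.round(s["ee_pos"],1),"F",np.round(s["force"],1),"g",round(s["grip_width"],1),"q",np.round(s["joints"],2)); print(np.round(rot(s["ee_rot"]),3))
E
python3 - <<'E'
from plan import *
a=cur()
b=pose(-16,0,1,[490,-50,220],0,0)
m=(a[0]*.5+b[0]*.5, None)
e=rows(a,b,24,0.08)
E
```

```text
-0.0203 -0.0209 0.0005 -0 0 3.82 0.08; -0.0216 -0.0195 0.0004 -0 0 3.81 0.08; -0.0229 -0.018 0.0005 -0 0 3.82 0.08; -0.024 -0.0164 0.0005 -0 0 3.81 0.08; -0.0251 -0.0148 0.0005 -0 0 3.82 0.08; -0.026 -0.0131 0.0004 -0 0 3.81 0.08; -0.0268 -0.0114 0.0005 -0 0 3.82 0.08; -0.0276 -0.0095 0.0005 -0 0 3.81 0.08; -0.028 -0.0077 0.0004 -0 0 3.82 0.08; -0.0286 -0.0058 0.0005 -0 0 3.82 0.08; -0.0288 -0.0039 0.0005 -0 0.01 3.81 0.08; -0.0291 -0.002 0.0005 -0 -0 3.82 0.08; -0.0291 0 0.0004 -0.01 -0 3.81 0.08; -0.0291 0.0019 0.0005 0 -0 3.82 0.08; -0.0288 0.0039 0.0005 0 -0 3.81 0.08; -0.0286 0.0057 0.0004 0 -0 3.82 0.08; -0.0281 0.0077 0.0005 0 -0 3.81 0.08; -0.0275 0.0095 0.0004 0 -0 3.82 0.08; -0.0268 0.0113 0.0005 0 -0 3.82 0.08; -0.0261 0.0131 0.0005 0 -0 3.81 0.08; -0.0251 0.0147 0.0004 -0 -0 3.82 0.08; -0.024 0.0164 0.0005 -0 -0 3.81 0.08; -0.0229 0.018 0.0005 -0 -0 3.82 0.08; -0.0217 0.0195 0.0004 -0 -0 3.81 0.08
```

Request:
jog_arm(motion="-0.020 -0.021 0 0 0 3.8 0.08; -0.022 -0.020 0 0 0 3.8 0.08; -0.023 -0.018 0 0 0 3.8 0.08; -0.024 -0.016 0 0 0 3.8 0.08; -0.025 -0.015 0 0 0 3.8 0.08; -0.026 -0.013 0 0 0 3.8 0.08; -0.027 -0.011 0 0 0 3.8 0.08; -0.028 -0.010 0 0 0 3.8 0.08; -0.028 -0.008 0 0 0 3.8 0.08; -0.029 -0.006 0 0 0 3.8 0.08; -0.029 -0.004 0 0 0 3.8 0.08; -0.029 -0.002 0 0 0 3.8 0.08", newtons=80)

```text
clock: 1.65
ee_pos: [317.7, 251.0, 231.5]
ee_rot: [0.0, 0.501, 0.865, 0.0]
force: [0.7, 0.8, -0.3]
grip_width: 80.3
```

Request:
jog_arm(motion="-0.029 0 0.001 0 0 3.8 0.08; -0.029 0.002 0.001 0 0 3.8 0.08; -0.029 0.004 0.001 0 0 3.8 0.08; -0.029 0.006 0.001 0 0 3.8 0.08; -0.028 0.008 0.001 0 0 3.8 0.08; -0.028 0.010 0.001 0 0 3.8 0.08; -0.027 0.011 0.001 0 0 3.8 0.08; -0.026 0.013 0.001 0 0 3.8 0.08; -0.025 0.015 0.001 0 0 3.8 0.08; -0.024 0.016 0 0 0 3.8 0.08; -0.023 0.018 0 0 0 3.8 0.08; -0.022 0.020 0 0 0 3.8 0.08")

```text
clock: 2.85
ee_pos: [494.0, -52.6, 222.4]
ee_rot: [0.0, 0.798, 0.603, 0.0]
force: [0.5, 1.4, 0.1]
grip_width: 79.8
```

```bash
python3 - <<'E'
from plan import *
st()
c=bot.capture("wrist"); cv2.imwrite("pics/w1.png",c["pixels"][:,:,::-1])
st()
rows(cur(),pose(-16,45,1,[498.5,-142,32],110),12,0.08)
E
```

```text
t 2.85 p [494.  -52.6 222.4] F [0.5 1.4 0.1] g 79.8 q [-0.26 -0.01  1.63 -0.    1.52  0.01]
[[ 0.272  0.962  0.   ]
 [ 0.962 -0.272 -0.   ]
 [-0.     0.    -1.   ]]
t 2.9 p [495.6 -55.6 222. ] F [-2.2 -1.7 -3.5] g 79.7 q [-0.27 -0.01  1.62 -0.    1.52  0.02]
[[ 0.278  0.961  0.   ]
 [ 0.961 -0.278 -0.001]
 [-0.001  0.001 -1.   ]]
-0.0015 0.0022 0.0105 -0 -3.74 -0.01 0.08; -0.0007 0.0022 0.0105 -0 -3.75 -0.01 0.08; -0.0001 0.0022 0.0105 -0.01 -3.74 -0.01 0.08; 0.0006 0.0023 0.0106 0 -3.75 -0.01 0.08; 0.0013 0.0022 0.0104 0 -3.74 -0.02 0.08; 0.002 0.0022 0.0104 -0 -3.74 -0.01 0.08; 0.0026 0.0022 0.0102 -0 -3.75 -0.01 0.08; 0.0033 0.0022 0.0101 -0 -3.74 -0.01 0.08; 0.004 0.0022 0.0097 -0.01 -3.75 -0.01 0.08; 0.0046 0.0022 0.0096 0 -3.74 -0.01 0.08; 0.0052 0.0022 0.0091 -0 -3.74 -0.01 0.08; 0.0057 0.0023 0.0089 -0 -3.75 -0.01 0.08
```

View pics/w1.png

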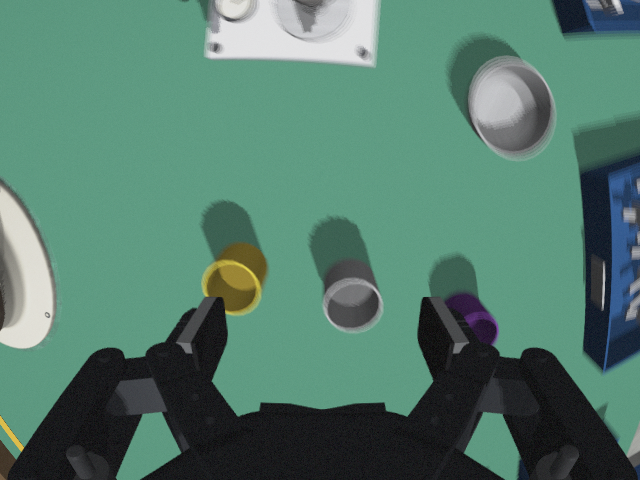

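The wrist picture shows the grey cup between the fingers at (352,300), yellow left at (233,288) and purple right at (470,318). Now I'll tilt to the pre-grasp.

Request:
jog_arm(motion="-0.001 0.002 0.0105 0 -3.75 0 0.08; -0.001 0.002 0.0105 0 -3.75 0 0.08; 0 0.002 0.0105 0 -3.75 0 0.08; 0.001 0.002 0.0105 0 -3.75 0 0.08; 0.001 0.002 0.0105 0 -3.75 0 0.08; 0.002 0.002 0.0105 0 -3.75 0 0.08; 0.003 0.002 0.010 0 -3.75 0 0.08; 0.003 0.002 0.010 0 -3.75 0 0.08; 0.004 0.002 0.010 0 -3.75 0 0.08; 0.005 0.002 0.0095 0 -3.75 0 0.08; 0.005 0.002 0.009 0 -3.75 0 0.08; 0.006 0.002 0.009 0 -3.75 0 0.08")

```text
clock: 4.1
ee_pos: [512.4, -73.9, 96.4]
ee_rot: [0.232, 0.736, 0.558, -0.306]
force: [-0.2, -0.3, 0.1]
grip_width: 79.7
```

Request:
jog_arm(motion="0 0 0 0 0 0 0.08; 0 0 0 0 0 0 0.08")

```text
clock: 4.3
ee_pos: [512.3, -73.7, 96.6]
ee_rot: [0.231, 0.736, 0.559, -0.305]
force: [0.6, 0.3, -0.3]
grip_width: 79.9
```

```bash
python3 - <<'E'
from plan import *
st()
rows(cur(),pose(-16,45,1,[498.5,-142,32],0),8,0.08)
c=bot.capture("wrist"); cv2.imwrite("pics/w2.png",c["pixels"][:,:,::-1])
for z in (0,56):
    print(proj(c,[498.5,-142,z],True))
E
```

```text
t 4.3 p [512.3 -73.7  96.6] F [ 0.6  0.3 -0.3] g 79.9 q [ 0.12  0.36  1.66 -0.71  1.5   0.59]
[[ 0.19   0.963 -0.19 ]
 [ 0.682 -0.269 -0.68 ]
 [-0.706 -0.001 -0.708]]
-0.0005 0.0006 0.0142 0.03 -0.01 0.04 0.08; -0.0004 0.0007 0.0142 0.03 -0.01 0.04 0.08; -0.0004 0.0006 0.0141 0.03 -0.01 0.04 0.08; -0.0005 0.0007 0.0142 0.04 -0.01 0.04 0.08; -0.0004 0.0007 0.0142 0.03 -0.01 0.03 0.08; -0.0005 0.0006 0.0142 0.03 -0.01 0.04 0.08; -0.0004 0.0007 0.0142 0.03 -0.01 0.04 0.08; -0.0004 0.0007 0.0141 0.03 -0.01 0.04 0.08
[331.76945264 204.80732953]
[332.72876663 277.75132436]
```

View pics/w2.png

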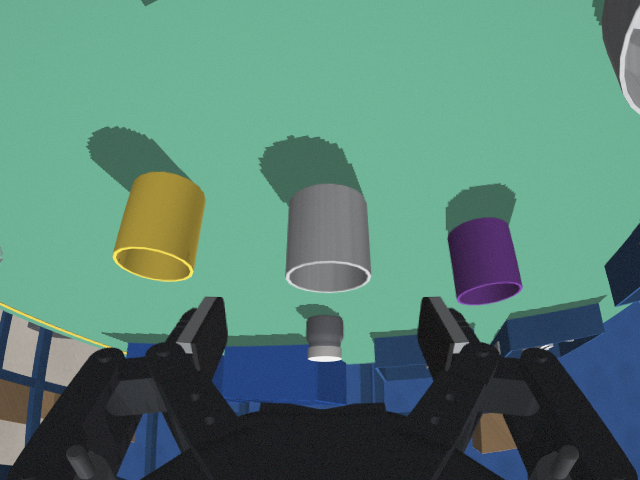

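The cup sits centred at about column 328, 5 px left of the prediction (roughly 3 mm along the jaw). I'll trim for that and go in.

Request:
jog_arm(motion="0 0 0.014 0 0 0 0.08; 0 0 0.014 0 0 0 0.08; 0 0 0.014 0 0 0 0.08; 0 0 0.014 0 0 0 0.08; -0.001 0 0.014 0 0 0 0.08; -0.001 0.001 0.014 0 0 0 0.08; -0.001 0.001 0.014 0 0 0 0.08; 0 0 0.014 0 0 0 0.08; 0 0 0 0 0 0 0.08; 0 0 0 0 0 0 0.08")

```text
clock: 5.35
ee_pos: [492.1, -153.0, 19.4]
ee_rot: [0.231, 0.736, 0.558, -0.305]
force: [-0.2, -0.5, 0.4]
grip_width: 79.8
```

```bash
python3 - <<'E'
from plan import *
st()
c=bot.capture("wrist"); cv2.imwrite("pics/w3.png",c["pixels"][:,:,::-1])
c=bot.capture("scene"); crop(c["pixels"],170,170,200,150,4,"pics/s3.png")
E
```

```text
t 5.35 p [ 492.1 -153.    19.4] F [-0.2 -0.5  0.4] g 79.8 q [-0.02  0.41  1.79 -0.79  1.3   0.62]
[[ 0.191  0.963 -0.191]
 [ 0.681 -0.27  -0.681]
 [-0.707 -0.    -0.707]]
```

View pics/w3.png

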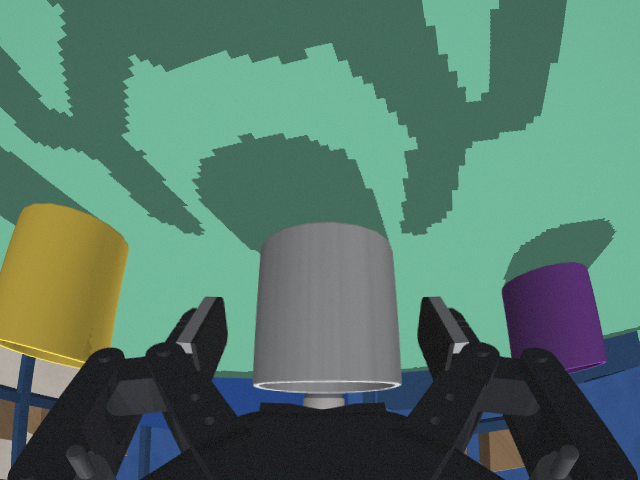

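View pics/s3.png

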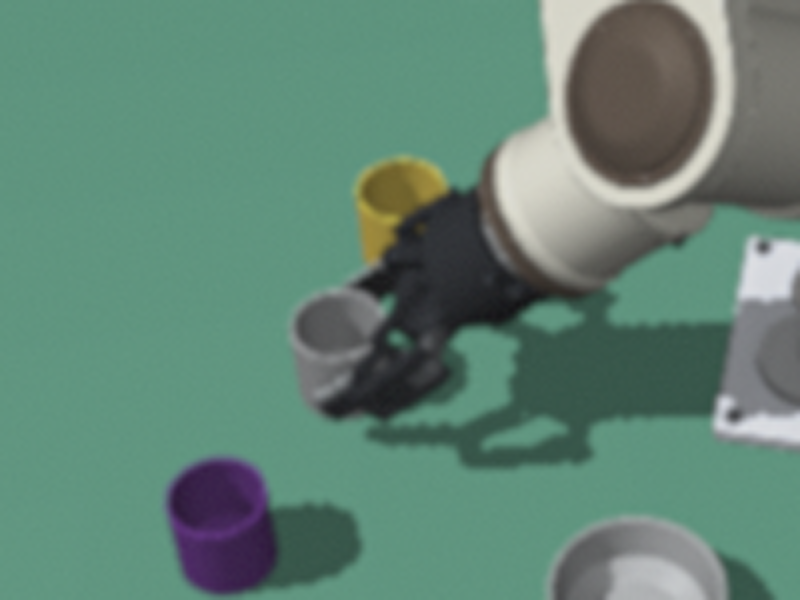

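Request:
jog_arm(motion="0 0 0 0 0 0 0.05; 0 0 0 0 0 0 0.05; 0 0 0 0 0 0 0.05; 0 0 0 0 0 0 0.05; 0 0 0 0 0 0 0.05; 0 0 0 0 0 0 0.05", newtons=80)

```text
clock: 6.05
ee_pos: [492.7, -152.6, 20.4]
ee_rot: [0.232, 0.736, 0.558, -0.305]
force: [-1.3, 4.2, 8.3]
grip_width: 53.4
```

```bash
python3 - <<'E'
from plan import *
st()
c=bot.capture("wrist"); cv2.imwrite("pics/w4.png",c["pixels"][:,:,::-1])
c=bot.capture("side"); crop(c["pixels"],220,200,200,150,4,"pics/d4.png")
E
```

```text
t 6.05 p [ 492.7 -152.6   20.4] F [-1.3  4.2  8.3] g 53.4 q [-0.02  0.41  1.79 -0.79  1.3   0.62]
[[ 0.191  0.963 -0.189]
 [ 0.681 -0.269 -0.682]
 [-0.707  0.001 -0.707]]
```

View pics/w4.png

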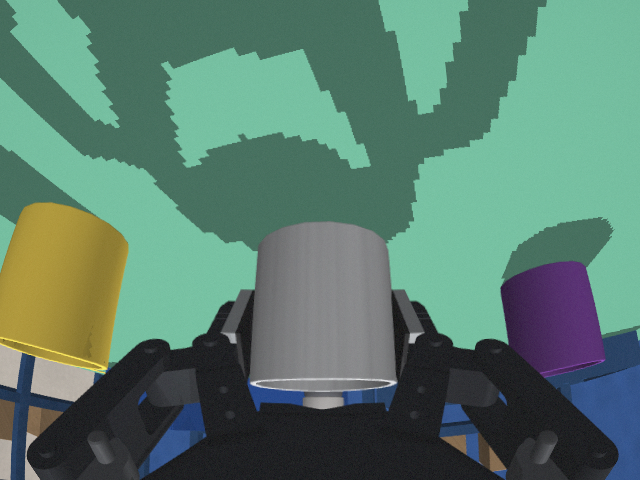

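View pics/d4.png

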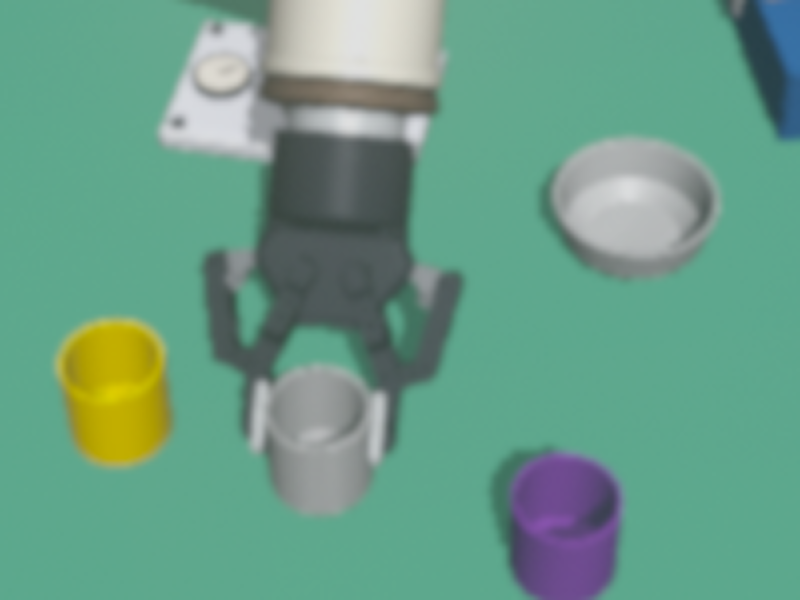

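```bash
python3 - <<'E'
from plan import *
a=cur(); G=a[0]-18.7*a[1][:,2]; print(G)
b=(a[0]+[0,0,90],a[1]); e=rows(a,b,4,0.045)
# swing in stages, grasp point path
import numpy as np
print('--')
for i in range(1,3):
    f=i/2; Gi=(G+[0,0,90])*(1-f)+np.array([480,-280,125])*f
    b=pose(-16-14*f,45-90*f,1,Gi); e=rows(e,b,9,0.045); print(e[0])
E
```

```text
[ 496.19321417 -139.86736393   33.5426477 ]
-0.0159 0 -0.0159 0 0 0 0.045; -0.0159 0.0001 -0.0159 0 0 0 0.045; -0.0159 -0 -0.0159 0 0 0 0.045; -0.016 0 -0.0159 0 0 0 0.045
--
-0.0041 0.0012 0.0048 0.33 4.99 0.78 0.045; -0.0044 0.0013 0.0044 0.33 5 0.77 0.045; -0.0048 0.0014 0.0041 0.33 4.99 0.78 0.045; -0.0051 0.0015 0.0035 0.33 5 0.77 0.045; -0.0054 0.0016 0.0032 0.33 4.99 0.78 0.045; -0.0056 0.0017 0.0026 0.33 5 0.78 0.045; -0.0057 0.0017 0.0021 0.33 4.99 0.77 0.045; -0.006 0.0019 0.0016 0.33 5 0.78 0.045; -0.006 0.0019 0.0011 0.33 4.99 0.77 0.045
[ 488.08363006 -209.95514141  105.55058588]
-0.0061 0.0024 -0.0007 -0.31 4.99 0.74 0.045; -0.0059 0.0025 -0.0012 -0.3 5 0.74 0.045; -0.0058 0.0025 -0.0017 -0.31 4.99 0.73 0.045; -0.0056 0.0027 -0.0022 -0.3 4.99 0.74 0.045; -0.0053 0.0027 -0.0026 -0.31 5 0.74 0.045; -0.0051 0.0028 -0.0031 -0.3 4.99 0.74 0.045; -0.0047 0.0029 -0.0035 -0.31 5 0.73 0.045; -0.0044 0.003 -0.0039 -0.31 4.99 0.74 0.045; -0.0039 0.003 -0.0042 -0.3 4.99 0.74 0.045
[ 486.62054443 -268.54075189  111.82042518]
```

Request:
jog_arm(motion="-0.016 0 -0.016 0 0 0 0.045; -0.016 0 -0.016 0 0 0 0.045; -0.016 0 -0.016 0 0 0 0.045; -0.016 0 -0.016 0 0 0 0.045; 0 0 0 0 0 0 0.045; 0 0 0 0 0 0 0.045")

```text
clock: 6.75
ee_pos: [492.3, -152.6, 110.1]
ee_rot: [0.232, 0.736, 0.558, -0.304]
force: [-0.2, -0.0, -1.1]
grip_width: 53.4
```

```bash
python3 - <<'E'
from plan import *
st()
c=bot.capture("wrist"); cv2.imwrite("pics/w5.png",c["pixels"][:,:,::-1])
c=bot.capture("side"); crop(c["pixels"],220,180,200,150,4,"pics/d5.png")
E
```

```text
t 6.75 p [ 492.3 -152.6  110.1] F [-0.2 -0.  -1.1] g 53.4 q [-0.02  0.28  1.74 -0.76  1.42  0.49]
[[ 0.191  0.963 -0.19 ]
 [ 0.681 -0.269 -0.681]
 [-0.707  0.001 -0.707]]
```

View pics/w5.png

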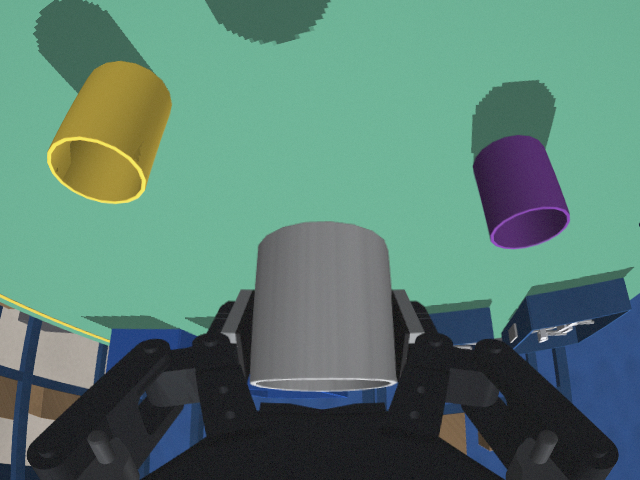

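View pics/d5.png

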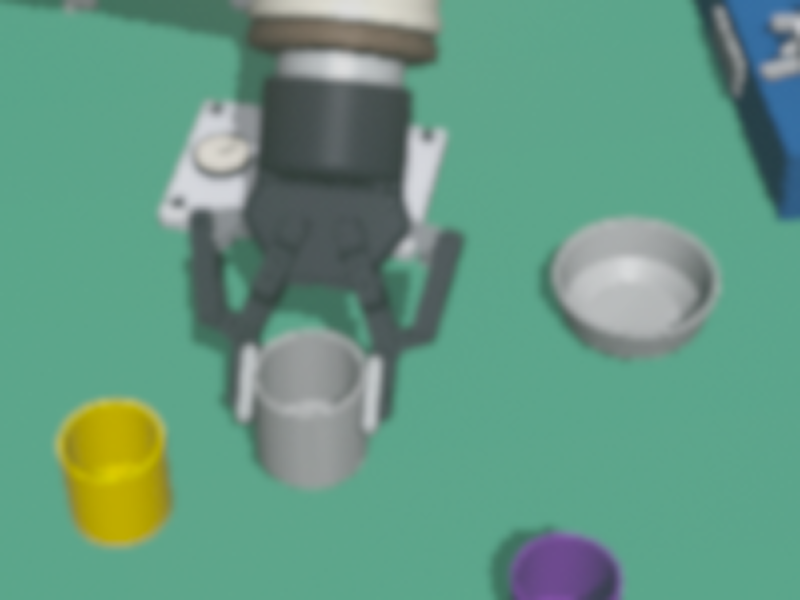

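The cup is lifted, upright and unslipped: its pose in the wrist view is unchanged. Now I'll swing 90° about the jaw axis on the way to the laying spot.

Request:
jog_arm(motion="-0.004 0.001 0.005 0.3 5 0.8 0.045; -0.004 0.001 0.004 0.3 5 0.8 0.045; -0.005 0.001 0.004 0.3 5 0.8 0.045; -0.005 0.0015 0.0035 0.3 5 0.8 0.045; -0.005 0.0015 0.003 0.3 5 0.8 0.045; -0.0055 0.0015 0.0025 0.3 5 0.8 0.045; -0.006 0.002 0.002 0.3 5 0.8 0.045; -0.006 0.002 0.0015 0.3 5 0.8 0.045; -0.006 0.002 0.001 0.3 5 0.8 0.045")

```text
clock: 7.75
ee_pos: [487.0, -209.4, 105.0]
ee_rot: [0.0, 0.835, 0.551, 0.003]
force: [0.0, -0.0, -1.7]
grip_width: 53.7
```

Request:
jog_arm(motion="-0.006 0.0025 -0.001 -0.3 5 0.7 0.045; -0.006 0.0025 -0.001 -0.3 5 0.7 0.045; -0.006 0.0025 -0.0015 -0.3 5 0.7 0.045; -0.0055 0.0025 -0.002 -0.3 5 0.7 0.045; -0.005 0.0025 -0.0025 -0.3 5 0.7 0.045; -0.005 0.003 -0.003 -0.3 5 0.7 0.045; -0.005 0.003 -0.0035 -0.3 5 0.7 0.045; -0.0045 0.003 -0.004 -0.3 5 0.7 0.045; -0.004 0.003 -0.004 -0.3 5 0.7 0.045; 0 0 0 0 0 0 0.045; 0 0 0 0 0 0 0.045")

```text
clock: 8.85
ee_pos: [485.4, -267.7, 110.1]
ee_rot: [-0.191, 0.799, 0.463, 0.333]
force: [0.8, 0.1, -0.5]
grip_width: 53.5
```

```bash
python3 - <<'E'
from plan import *
st()
a=cur(); print("G",a[0]-18.7*a[1][:,2])
rows(a,pose(-30,-45,1,[480,-280,100]),4,.045)
c=bot.capture("side"); crop(c["pixels"],200,230,260,220,3,"pics/d6.png")
c=bot.capture("scene"); crop(c["pixels"],80,150,250,180,3,"pics/s6.png")
E
```

```text
t 8.85 p [ 485.4 -267.7  110.1] F [ 0.8  0.1 -0.5] g 53.5 q [-1.03  0.35  1.65  0.67  1.59 -0.65]
[[ 0.349  0.867  0.355]
 [ 0.614 -0.498  0.613]
 [ 0.708  0.003 -0.706]]
G [ 478.77657016 -279.19524943  123.33741796]
-0.0042 0.0003 0.0041 0.01 -0.03 0.06 0.045; -0.0041 0.0004 0.0041 0 -0.02 0.07 0.045; -0.0042 0.0003 0.0041 0.01 -0.03 0.06 0.045; -0.0041 0.0004 0.0041 0 -0.02 0.06 0.045
```

View pics/d6.png

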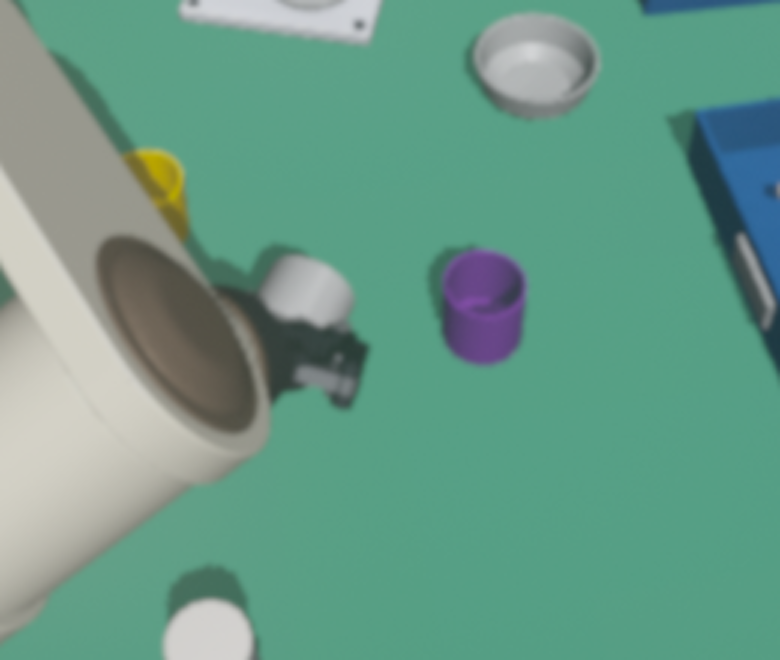

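View pics/s6.png

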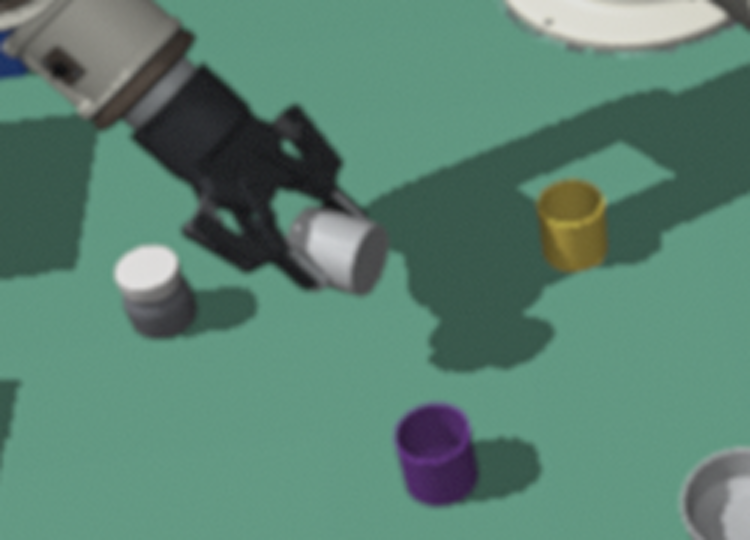

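Request:
jog_arm(motion="-0.014 0 0.014 0 0 0 0.045; -0.014 0 0.014 0 0 0 0.045; -0.014 0 0.014 0 0 0 0.045; -0.014 0 0.014 0 0 0 0.045; -0.005 0 0.005 0 0 0 0.045; 0 0 0 0 0 0 0.045; 0 0 0 0 0 0 0.045")

```text
clock: 9.65
ee_pos: [486.5, -267.9, 25.2]
ee_rot: [-0.19, 0.798, 0.464, 0.334]
force: [-0.1, -0.0, -1.1]
grip_width: 53.5
```

Request:
jog_arm(motion="-0.001 0 0.001 0 0 0 0.045; -0.001 0 0.001 0 0 0 0.045; -0.001 0 0.001 0 0 0 0.045; 0 0 0 0 0 0 0.045")

```text
clock: 10.05
ee_pos: [486.3, -267.7, 20.7]
ee_rot: [-0.19, 0.798, 0.464, 0.333]
force: [0.3, -1.2, -1.7]
grip_width: 53.7
```

```bash
python3 - <<'E'
from plan import *
st()
a=cur(); print("G",a[0]-18.7*a[1][:,2])
E
```

```text
t 10.05 p [ 486.3 -267.7   20.7] F [ 0.3 -1.2 -1.7] g 53.7 q [-1.03  0.47  1.69  0.68  1.46 -0.76]
[[ 0.347  0.868  0.356]
 [ 0.614 -0.497  0.613]
 [ 0.709  0.006 -0.705]]
G [ 479.65973088 -279.20598885   33.92819906]
```

Request:
jog_arm(motion="-0.001 0 0.001 0 0 0 0.045; -0.001 0 0.001 0 0 0 0.045; 0 0 0 0 0 0 0.045")

```text
clock: 10.35
ee_pos: [486.4, -267.8, 18.5]
ee_rot: [-0.19, 0.798, 0.464, 0.334]
force: [-3.7, -0.2, 7.5]
grip_width: 53.8
```

Request:
jog_arm(motion="-0.001 0 0.001 0 0 0 0.045; 0 0 0 0 0 0 0.045")

```text
clock: 10.55
ee_pos: [486.5, -267.8, 18.3]
ee_rot: [-0.19, 0.798, 0.464, 0.334]
force: [-10.2, 0.9, 26.0]
grip_width: 53.4
```

Request:
jog_arm(motion="-0.001 0 0.001 0 0 0 0.045; 0 0 0 0 0 0 0.045")

```text
clock: 10.75
ee_pos: [486.5, -267.8, 18.2]
ee_rot: [-0.191, 0.797, 0.465, 0.335]
force: [-18.4, 0.4, 43.9]
grip_width: 53.8
```

Request:
jog_arm(motion="0.001 0 -0.001 0 0 0 0.045; 0.001 0 -0.001 0 0 0 0.045; 0 0 0 0 0 0 0.045")

```text
clock: 11.05
ee_pos: [486.5, -267.8, 18.4]
ee_rot: [-0.19, 0.798, 0.464, 0.334]
force: [-3.9, -0.6, 9.8]
grip_width: 53.6
```

```bash
python3 - <<'E'
from plan import *
st()
c=bot.capture("scene"); crop(c["pixels"],130,190,160,130,5,"pics/s7.png")
E
```

```text
t 11.05 p [ 486.5 -267.8   18.4] F [-3.9 -0.6  9.8] g 53.6 q [-1.03  0.47  1.7   0.68  1.45 -0.76]
[[ 0.346  0.868  0.356]
 [ 0.614 -0.497  0.613]
 [ 0.709  0.006 -0.705]]
```

View pics/s7.png

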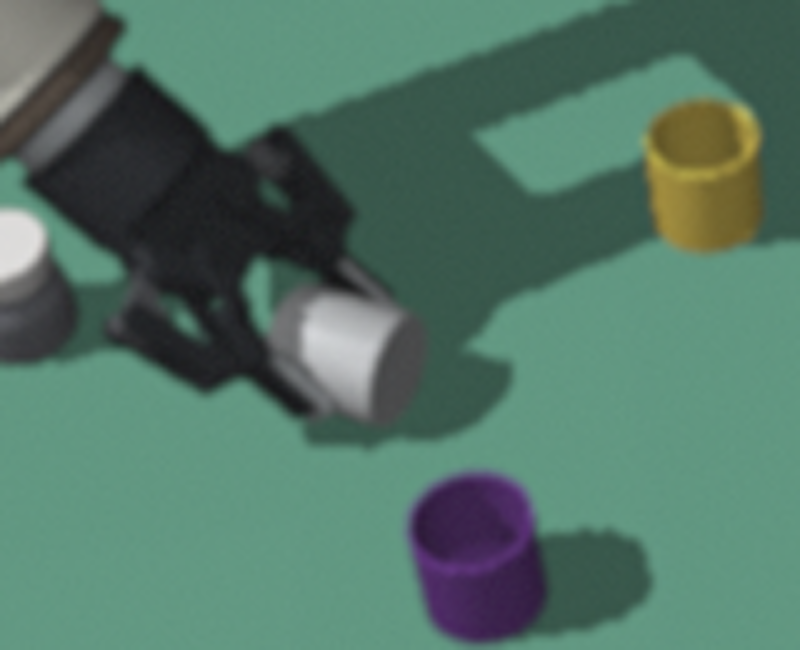

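Request:
jog_arm(motion="0 0 0 0 0 0 0.056; 0 0 0 0 0 0 0.058; 0 0 0 0 0 0 0.060; 0 0 0 0 0 0 0.064; 0 0 0 0 0 0 0.068; 0 0 0 0 0 0 0.074; 0 0 0 0 0 0 0.08; 0 0 0 0 0 0 0.08")

```text
clock: 11.9
ee_pos: [486.4, -267.7, 17.9]
ee_rot: [-0.19, 0.798, 0.464, 0.333]
force: [-0.9, -0.2, 0.4]
grip_width: 79.9
```

Request:
jog_arm(motion="0 0 -0.01 0 0 0 0.08; 0 0 -0.015 0 0 0 0.08; 0 0 -0.02 0 0 0 0.08; 0 0 -0.025 0 0 0 0.08; 0 0 -0.025 0 0 0 0.08; 0 0 -0.025 0 0 0 0.08; 0 0 0 0 0 0 0.08; 0 0 0 0 0 0 0.08")

```text
clock: 12.7
ee_pos: [443.4, -341.9, 102.9]
ee_rot: [-0.19, 0.799, 0.464, 0.333]
force: [-0.8, 0.3, -0.8]
grip_width: 80.1
```

```bash
python3 - <<'E'
from plan import *
st()
c=bot.capture("scene"); crop(c["pixels"],130,190,160,130,5,"pics/s8.png")
c=bot.capture("wrist"); cv2.imwrite("pics/w8.png",c["pixels"][:,:,::-1])
E
```

```text
t 12.7 p [ 443.4 -341.9  102.9] F [-0.8  0.3 -0.8] g 80.1 q [-1.15  0.43  1.56  0.62  1.66 -0.73]
[[ 0.347  0.867  0.356]
 [ 0.614 -0.498  0.612]
 [ 0.709  0.006 -0.706]]
```

View pics/s8.png

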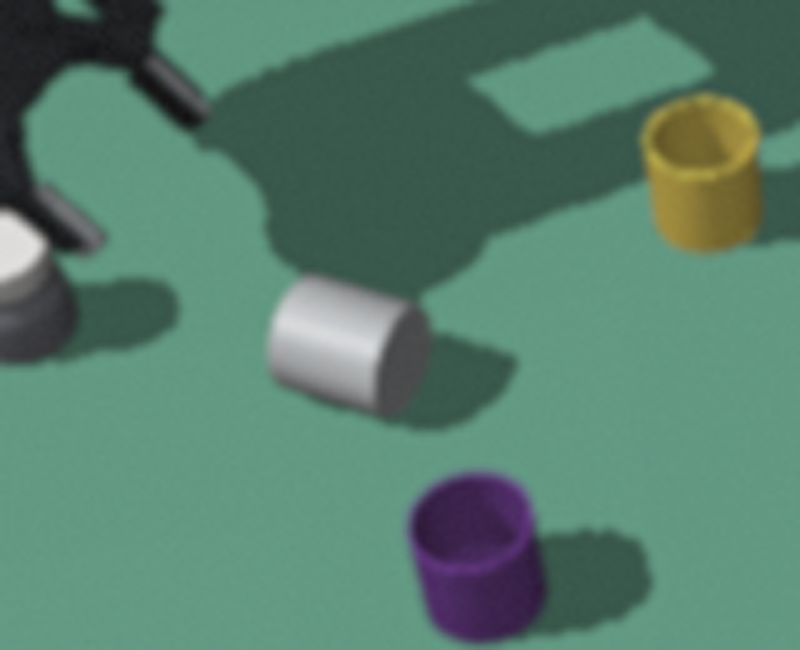

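View pics/w8.png

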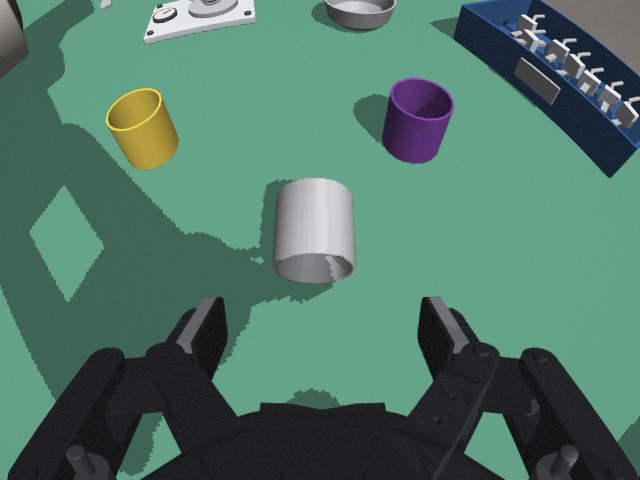

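Lying stably, with the mouth toward the former tool side: scene crop (345,345), wrist view (315,230). Now I'll swing the open tool over to the other side.

```bash
python3 - <<'E'
from plan import *
a=cur()
e=rows(a,pose(-30,0,1,[470,-290,170]),10,.08); print(e[0])
e=rows(e,pose(-30,45,1,[480,-280,30],110),11,.08); print(e[0])
E
```

```text
0.0075 -0.0002 0.0006 0.02 -4.52 0.03 0.08; 0.0076 -0.0002 -0 0.02 -4.52 0.03 0.08; 0.0075 -0.0002 -0.0006 0.01 -4.52 0.03 0.08; 0.0075 -0.0003 -0.0012 0.02 -4.51 0.03 0.08; 0.0073 -0.0002 -0.0018 0.02 -4.52 0.04 0.08; 0.0072 -0.0002 -0.0023 0.02 -4.52 0.03 0.08; 0.0069 -0.0003 -0.0029 0.01 -4.52 0.03 0.08; 0.0068 -0.0002 -0.0035 0.02 -4.52 0.03 0.08; 0.0064 -0.0002 -0.0039 0.02 -4.52 0.03 0.08; 0.0061 -0.0003 -0.0045 0.02 -4.52 0.03 0.08
[ 470.00492828 -289.98203067  151.33767223]
0.0071 0.0003 0.0052 -0 -4.09 0 0.08; 0.0075 0.0004 0.0046 -0 -4.09 0 0.08; 0.0077 0.0003 0.0041 -0 -4.09 0 0.08; 0.0081 0.0003 0.0035 -0 -4.09 0 0.08; 0.0083 0.0004 0.003 -0 -4.09 0 0.08; 0.0084 0.0003 0.0023 -0 -4.09 0 0.08; 0.0086 0.0003 0.0018 -0 -4.09 0 0.08; 0.0087 0.0004 0.0011 -0 -4.09 0 0.08; 0.0088 0.0003 0.0005 -0 -4.1 0 0.08; 0.0088 0.0003 -0.0001 -0 -4.09 0 0.08; 0.0088 0.0004 -0.0008 -0 -4.09 0 0.08
[ 512.32831512 -224.07183764   94.53477413]
```

Request:
jog_arm(motion="0.0075 0 0.0005 0 -4.5 0 0.08; 0.0075 0 0 0 -4.5 0 0.08; 0.0075 0 -0.0005 0 -4.5 0 0.08; 0.0075 0 -0.001 0 -4.5 0 0.08; 0.0075 0 -0.002 0 -4.5 0 0.08; 0.007 0 -0.0025 0 -4.5 0 0.08; 0.007 0 -0.003 0 -4.5 0 0.08; 0.007 0 -0.0035 0 -4.5 0 0.08; 0.0065 0 -0.004 0 -4.5 0 0.08; 0.006 0 -0.0045 0 -4.5 0 0.08")

```text
clock: 13.8
ee_pos: [472.0, -290.6, 152.1]
ee_rot: [0.002, 0.865, 0.502, 0.001]
force: [-0.2, 0.5, -0.2]
grip_width: 80.2
```

Request:
jog_arm(motion="0.007 0 0.005 0 -4.1 0 0.08; 0.0075 0 0.0045 0 -4.1 0 0.08; 0.0075 0 0.004 0 -4.1 0 0.08; 0.008 0 0.0035 0 -4.1 0 0.08; 0.0085 0 0.003 0 -4.1 0 0.08; 0.0085 0 0.0025 0 -4.1 0 0.08; 0.0085 0 0.002 0 -4.1 0 0.08; 0.0085 0 0.001 0 -4.1 0 0.08; 0.009 0 0.0005 0 -4.1 0 0.08; 0.009 0 0 0 -4.1 0 0.08; 0.009 0 -0.001 0 -4.1 0 0.08; 0 0 0 0 0 0 0.08")

```text
clock: 15.0
ee_pos: [510.9, -221.5, 92.9]
ee_rot: [0.193, 0.798, 0.464, -0.331]
force: [-0.1, 0.5, -0.8]
grip_width: 80.0
```

Request:
jog_arm(motion="0 0 0 0 0 0 0.08; 0 0 0 0 0 0 0.08")

```text
clock: 15.2
ee_pos: [511.1, -223.8, 95.9]
ee_rot: [0.194, 0.8, 0.463, -0.329]
force: [-0.0, 0.3, -1.3]
grip_width: 80.1
```

```bash
python3 - <<'E'
from plan import *
from fit import *
st()
c=bot.capture("wrist"); cv2.imwrite("pics/w9.png",c["pixels"][:,:,::-1])
s=bot.capture("scene"); crop(s["pixels"],130,190,160,130,5,"pics/s9.png")
d=bot.capture("side"); crop(d["pixels"],200,260,200,150,4,"pics/d9.png")
def lay(x,y,phi): # centre of cup, mouth along -t
    p=np.radians(phi); yv=np.array([np.cos(p),np.sin(p),0]); t=np.array([-np.sin(p),np.cos(p),0])
    C=cyl(28,56,-28); return np.array([x,y,28])+np.outer(C[:,0],yv)+np.outer(C[:,2],t)+np.outer(C[:,1],[0,0,1])
hsv=cv2.cvtColor(s["pixels"],cv2.COLOR_RGB2HSV)
m=(hsv[...,1]<70).astype(np.uint8)
k,l,stt,ce=cv2.connectedComponentsWithStats(m); i=l[255,197]; print(stt[i],ce[i])
W=(l==i).astype(np.uint8)*255
f=lambda p:np.abs(sil(s,lay(*p),(480,640)).astype(float)-W).sum()/255
r=minimize(f,[480,-275,-30],method="Nelder-Mead",options=dict(initial_simplex=[[480,-275,-30],[490,-275,-30],[480,-265,-30],[480,-275,-20]])); print(r.x,r.fun)
E
```

```text
t 15.2 p [ 511.1 -223.8   95.9] F [-0.   0.3 -1.3] g 80.1 q [-0.16  0.42  1.58 -0.73  1.49  0.55]
[[ 0.356  0.868 -0.347]
 [ 0.613 -0.497 -0.614]
 [-0.705  0.006 -0.709]]
[  183     0   266   274 31026] [312.46838136 116.24743763]
[ 478.39625437 -271.86176198  -33.07172757] 30314.066666666666
```

View pics/w9.png

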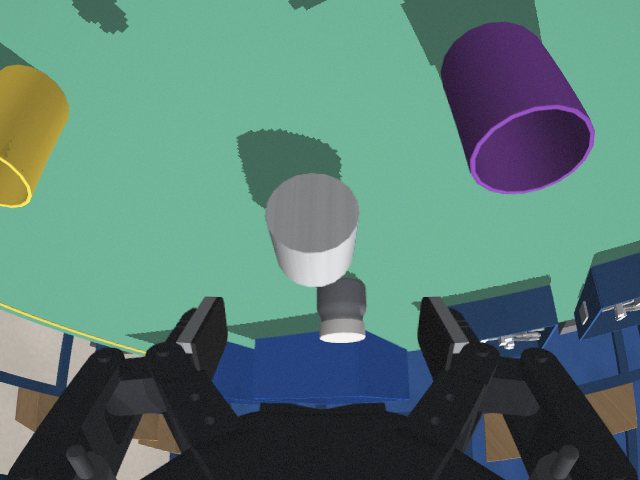

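View pics/s9.png

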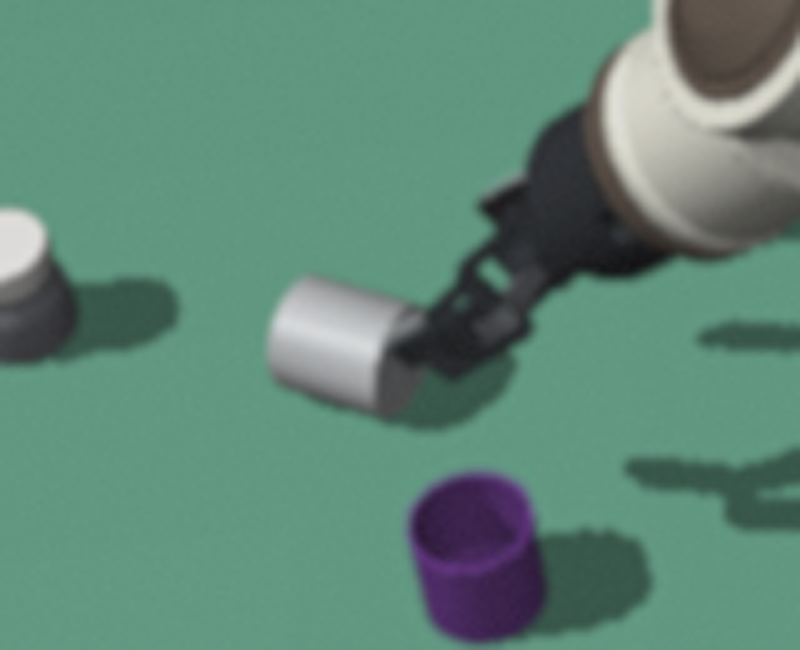

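View pics/d9.png

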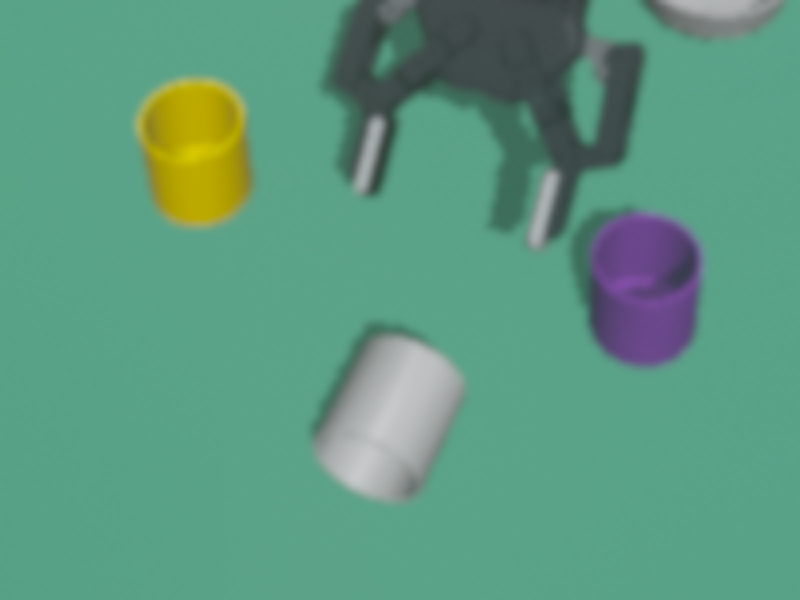

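```bash
cat > lay.py <<'E'
from plan import *
from fit import *
def lay(x,y,phi):
    p=np.radians(phi); yv=np.array([np.cos(p),np.sin(p),0]); t=np.array([-np.sin(p),np.cos(p),0])
    C=cyl(28,56,-28); return np.array([x,y,28])+np.outer(C[:,0],yv)+np.outer(C[:,2],t)+np.outer(C[:,1],[0,0,1])
E
python3 - <<'E'
from lay import *
d=bot.capture("side"); c=bot.capture("wrist")
hsv=cv2.cvtColor(d["pixels"],cv2.COLOR_RGB2HSV)
m=(hsv[...,1]<70).astype(np.uint8)
k,l,stt,ce=cv2.connectedComponentsWithStats(m); i=l[362,297]; print(stt[i],ce[i])
W=(l==i).astype(np.uint8)*255
f=lambda p:np.abs(sil(d,lay(*p),(480,640)).astype(float)-W).sum()/255
r=minimize(f,[480,-275,-30],method="Nelder-Mead",options=dict(initial_simplex=[[480,-275,-30],[490,-275,-30],[480,-265,-30],[480,-275,-20]])); print("side",r.x,r.fun)
hs=cv2.cvtColor(c["pixels"],cv2.COLOR_RGB2HSV); m=((hs[...,1]<60)).astype(np.uint8); m[277:]=0; m[:,:240]=0;m[:,380:]=0
k,l,stt,ce=cv2.connectedComponentsWithStats(m); i=l[240,312]; print(stt[i],ce[i]); V=(l==i).astype(np.uint8)*255
def g(p):
    q=sil(c,lay(*p),(480,640),True); q[277:]=0; return np.abs(q.astype(float)-V).sum()/255
r2=minimize(g,r.x,method="Nelder-Mead",options=dict(initial_simplex=[r.x,r.x+[8,0,0],r.x+[0,8,0],r.x+[0,0,8]])); print("wrist",r2.x,r2.fun,g(r.x))
E
```

```text
[ 278  343   38   43 1123] [296.96972395 364.06589492]
side [ 478.95546212 -270.09722704  -29.19119691] 58.588235294117645
[ 265  172   94  105 8136] [312.58148968 224.91408555]
wrist [ 474.55010786 -272.07339154  -29.72818878] 225.68235294117648 1007.7607843137255
```

```bash
python3 - <<'E'
from plan import *
e=rows(cur(),pose(-30,45,1,[477,-271,30],-4),8,.08); print(e[0])
E
```

```text
0.0007 -0.0008 0.0138 0.05 -0.01 -0.02 0.08; 0.0007 -0.0009 0.0137 0.04 -0.02 -0.02 0.08; 0.0007 -0.0008 0.0138 0.05 -0.01 -0.01 0.08; 0.0007 -0.0008 0.0138 0.04 -0.01 -0.02 0.08; 0.0008 -0.0008 0.0138 0.05 -0.01 -0.02 0.08; 0.0007 -0.0007 0.0137 0.05 -0.02 -0.02 0.08; 0.0007 -0.0008 0.0138 0.04 -0.01 -0.01 0.08; 0.0007 -0.0007 0.0138 0.05 -0.01 -0.02 0.08
[ 468.99110585 -284.96275308   13.9551343 ]
```

Request:
jog_arm(motion="0.001 -0.001 0.014 0 0 0 0.08; 0.001 -0.001 0.014 0 0 0 0.08; 0.001 -0.001 0.014 0 0 0 0.08; 0.001 -0.001 0.014 0 0 0 0.08; 0.001 -0.001 0.014 0 0 0 0.08; 0 -0.001 0.014 0 0 0 0.08; 0 0 0.013 0 0 0 0.08; 0 0 0.013 0 0 0 0.08; 0 0 0 0 0 0 0.08; 0 0 0 0 0 0 0.08")

```text
clock: 16.45
ee_pos: [469.5, -285.3, 14.1]
ee_rot: [0.194, 0.8, 0.462, -0.329]
force: [0.4, -0.0, 0.8]
grip_width: 80.3
```

```bash
python3 - <<'E'
from plan import *
st()
c=bot.capture("wrist"); cv2.imwrite("pics/w10.png",c["pixels"][:,:,::-1])
c=bot.capture("side"); crop(c["pixels"],200,260,200,150,4,"pics/d10.png")
E
```

```text
t 16.45 p [ 469.5 -285.3   14.1] F [ 0.4 -0.   0.8] g 80.3 q [-0.28  0.47  1.72 -0.79  1.3   0.6 ]
[[ 0.355  0.868 -0.348]
 [ 0.612 -0.497 -0.615]
 [-0.706  0.005 -0.708]]
```

View pics/w10.png

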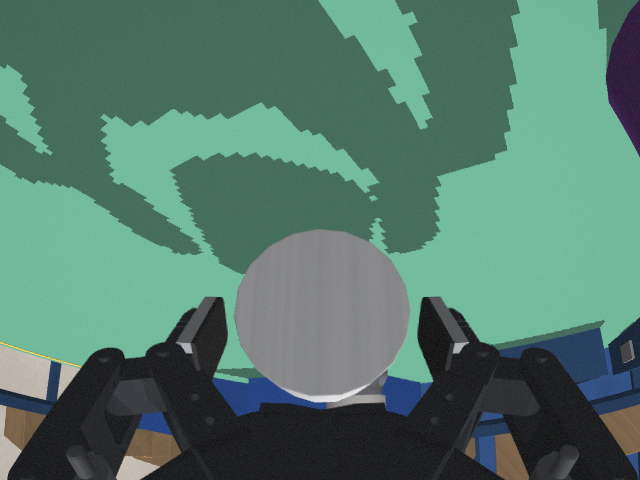

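View pics/d10.png

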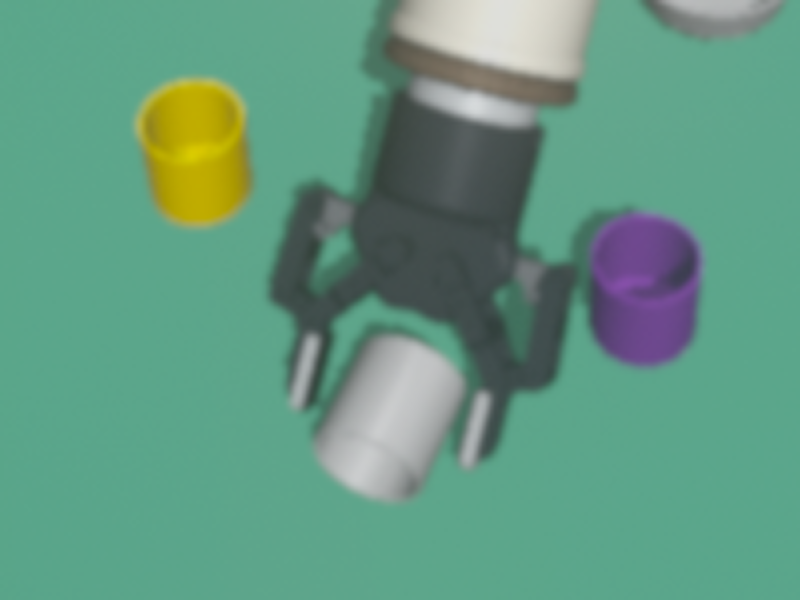

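Request:
jog_arm(motion="0 0 0 0 0 0 0.045; 0 0 0 0 0 0 0.045; 0 0 0 0 0 0 0.045; 0 0 0 0 0 0 0.045; 0 0 0 0 0 0 0.045; 0 0 0 0 0 0 0.045; 0 0 0 0 0 0 0.045", newtons=100)

```text
clock: 17.25
ee_pos: [470.1, -285.0, 15.0]
ee_rot: [0.195, 0.8, 0.463, -0.329]
force: [0.4, 4.7, 8.5]
grip_width: 54.4
```

Request:
jog_arm(motion="-0.016 0 -0.016 0 0 0 0.045; -0.018 0 -0.018 0 0 0 0.045; -0.018 0 -0.018 0 0 0 0.045; -0.018 0 -0.018 0 0 0 0.045; -0.018 0 -0.018 0 0 0 0.045; 0 0 0 0 0 0 0.045; 0 0 0 0 0 0 0.045")

```text
clock: 17.95
ee_pos: [469.0, -284.7, 138.7]
ee_rot: [0.194, 0.8, 0.463, -0.329]
force: [0.1, 0.3, -1.3]
grip_width: 54.4
```

```bash
python3 - <<'E'
from plan import *
st()
c=bot.capture("wrist"); cv2.imwrite("pics/w11.png",c["pixels"][:,:,::-1])
c=bot.capture("side"); crop(c["pixels"],200,220,200,150,4,"pics/d11.png")
a=cur(); G=a[0]-18.7*a[1][:,2]; print(G)
E
```

```text
t 17.95 p [ 469.  -284.7  138.7] F [ 0.1  0.3 -1.3] g 54.4 q [-0.28  0.31  1.64 -0.76  1.46  0.44]
[[ 0.356  0.868 -0.347]
 [ 0.612 -0.497 -0.615]
 [-0.706  0.006 -0.708]]
[ 475.02160853 -273.21159935  150.8522352 ]
```

View pics/w11.png

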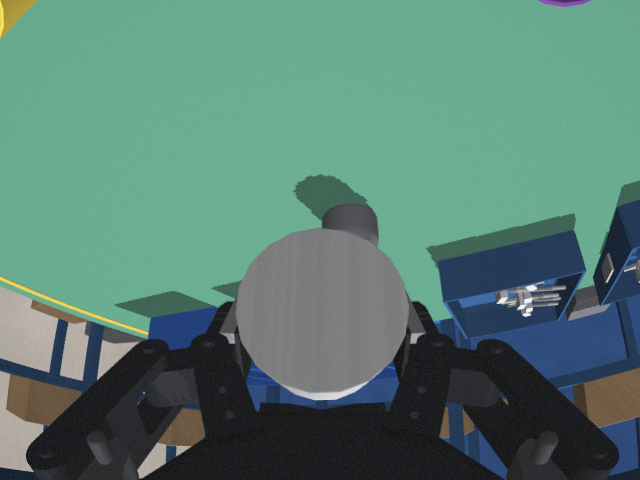

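View pics/d11.png

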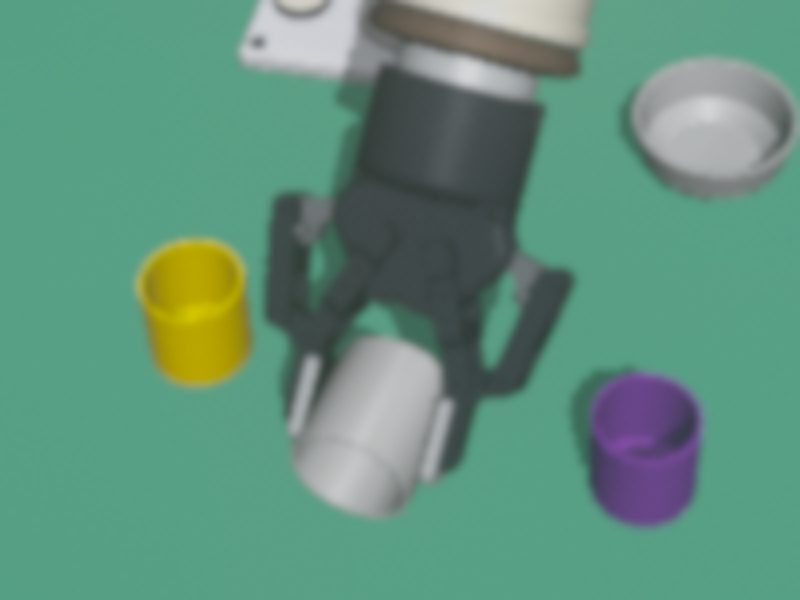

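Held firmly. Next I'll carry it toward the gauge, swinging the second 90° so the mouth faces down and staying high.

```bash
python3 - <<'E'
from plan import *
e=cur()
e=rows(e,pose(-15,0,1,[510,-70,185]),12,.045); print(e[0])
e=rows(e,pose(0,-45,1,[538,138.5,170]),12,.045); print(e[0])
E
```

```text
0.0105 -0.0059 -0.0139 -0.46 3.73 -1.18 0.045; 0.0115 -0.0055 -0.0132 -0.47 3.72 -1.17 0.045; 0.0124 -0.0052 -0.0125 -0.46 3.73 -1.18 0.045; 0.0134 -0.0048 -0.0117 -0.47 3.73 -1.18 0.045; 0.0141 -0.0045 -0.0108 -0.46 3.72 -1.17 0.045; 0.015 -0.0041 -0.0099 -0.46 3.73 -1.18 0.045; 0.0156 -0.0037 -0.009 -0.47 3.73 -1.18 0.045; 0.0162 -0.0032 -0.0079 -0.46 3.72 -1.17 0.045; 0.0168 -0.0029 -0.0069 -0.47 3.73 -1.18 0.045; 0.0173 -0.0025 -0.0059 -0.46 3.73 -1.17 0.045; 0.0176 -0.0021 -0.0047 -0.46 3.72 -1.18 0.045; 0.018 -0.0017 -0.0035 -0.47 3.73 -1.18 0.045
[509.98698997 -69.97875287 166.29595994]
0.0184 -0.0025 0.0008 0.49 3.73 -1.18 0.045; 0.0185 -0.0022 0.002 0.49 3.73 -1.19 0.045; 0.0182 -0.0017 0.0032 0.49 3.72 -1.18 0.045; 0.0181 -0.0013 0.0045 0.49 3.73 -1.19 0.045; 0.0177 -0.0009 0.0055 0.5 3.73 -1.18 0.045; 0.0174 -0.0005 0.0068 0.49 3.73 -1.19 0.045; 0.0169 -0.0001 0.0079 0.49 3.73 -1.18 0.045; 0.0164 0.0003 0.0089 0.49 3.72 -1.19 0.045; 0.0157 0.0008 0.01 0.49 3.73 -1.18 0.045; 0.015 0.0012 0.0109 0.49 3.73 -1.19 0.045; 0.0143 0.0015 0.012 0.49 3.73 -1.18 0.045; 0.0134 0.002 0.0128 0.49 3.73 -1.19 0.045
[538.02636662 151.76980068 156.76649187]
```

Request:
jog_arm(motion="0.0105 -0.006 -0.014 -0.5 3.7 -1.2 0.045; 0.0115 -0.0055 -0.013 -0.5 3.7 -1.2 0.045; 0.0125 -0.005 -0.0125 -0.5 3.7 -1.2 0.045; 0.0135 -0.005 -0.0115 -0.5 3.7 -1.2 0.045; 0.014 -0.0045 -0.011 -0.5 3.7 -1.2 0.045; 0.015 -0.004 -0.010 -0.5 3.7 -1.2 0.045; 0.0155 -0.0035 -0.009 -0.5 3.7 -1.2 0.045; 0.016 -0.003 -0.008 -0.5 3.7 -1.2 0.045; 0.017 -0.003 -0.007 -0.5 3.7 -1.2 0.045; 0.017 -0.0025 -0.006 -0.5 3.7 -1.2 0.045; 0.0175 -0.002 -0.0045 -0.5 3.7 -1.2 0.045; 0.018 -0.0015 -0.0035 -0.5 3.7 -1.2 0.045")

```text
clock: 19.25
ee_pos: [509.8, -69.7, 165.9]
ee_rot: [0.003, 0.791, 0.612, -0.0]
force: [0.9, 0.7, -1.0]
grip_width: 54.6
```

Request:
jog_arm(motion="0.0185 -0.0025 0.001 0.5 3.7 -1.2 0.045; 0.0185 -0.002 0.002 0.5 3.7 -1.2 0.045; 0.018 -0.0015 0.003 0.5 3.7 -1.2 0.045; 0.018 -0.0015 0.0045 0.5 3.7 -1.2 0.045; 0.0175 -0.001 0.0055 0.5 3.7 -1.2 0.045; 0.0175 -0.0005 0.007 0.5 3.7 -1.2 0.045; 0.017 0 0.008 0.5 3.7 -1.2 0.045; 0.0165 0.0005 0.009 0.5 3.7 -1.2 0.045; 0.0155 0.001 0.010 0.5 3.7 -1.2 0.045; 0.015 0.001 0.011 0.5 3.7 -1.2 0.045; 0.0145 0.0015 0.012 0.5 3.7 -1.2 0.045; 0.0135 0.002 0.013 0.5 3.7 -1.2 0.045")

```text
clock: 20.45
ee_pos: [536.2, 152.2, 153.6]
ee_rot: [-0.268, 0.651, 0.658, 0.266]
force: [0.2, -0.8, -1.1]
grip_width: 54.3
```

Request:
jog_arm(motion="0 0 0 0 0 0 0.045; 0 0 0 0 0 0 0.045; 0 0 0 0 0 0 0.045")

```text
clock: 20.75
ee_pos: [536.4, 151.0, 154.6]
ee_rot: [-0.266, 0.652, 0.659, 0.265]
force: [-0.2, 0.6, -0.9]
grip_width: 54.4
```

```bash
python3 - <<'E'
from plan import *
st()
a=cur(); G=a[0]-18.7*a[1][:,2]; print(G)
c=bot.capture("wrist"); cv2.imwrite("pics/w12.png",c["pixels"][:,:,::-1])
c=bot.capture("side"); crop(c["pixels"],220,120,200,150,4,"pics/d12.png")
c=bot.capture("scene"); crop(c["pixels"],300,150,160,130,5,"pics/s12.png")
e=rows(a,pose(0,-45,1,[538,138.5,165]),3,.045)
E
```

```text
t 20.75 p [536.4 151.  154.6] F [-0.2  0.6 -0.9] g 54.4 q [-0.28  0.2   1.73  0.73  1.5  -0.45]
[[-0.009  1.    -0.006]
 [ 0.717  0.01   0.697]
 [ 0.697  0.002 -0.718]]
[536.5533614  137.97453085 167.986238  ]
-0.0005 0.0005 0.0008 -0.11 0.28 0.17 0.045; -0.0005 0.0005 0.0009 -0.1 0.29 0.17 0.045; -0.0004 0.0006 0.0008 -0.11 0.28 0.17 0.045
```

View pics/w12.png

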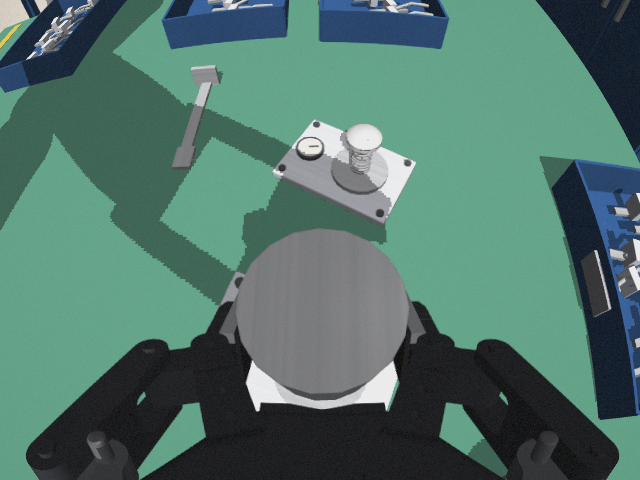

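View pics/d12.png

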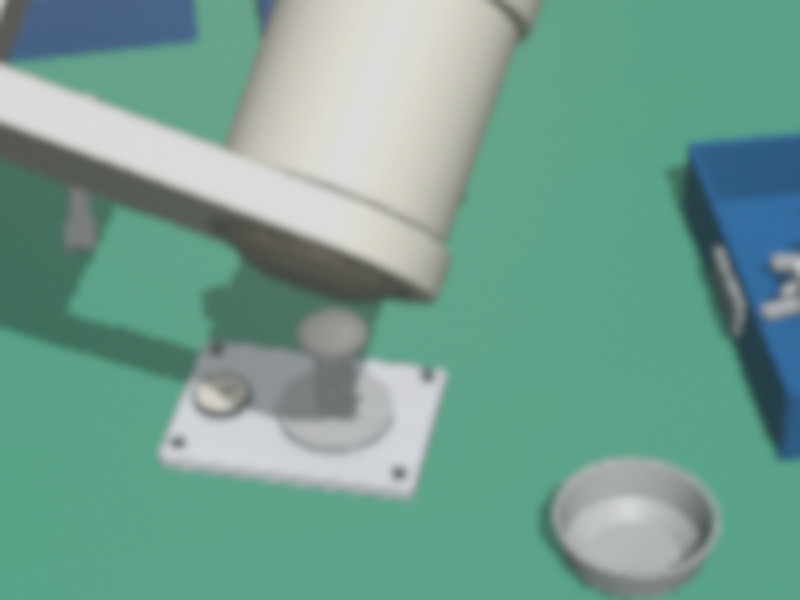

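View pics/s12.png

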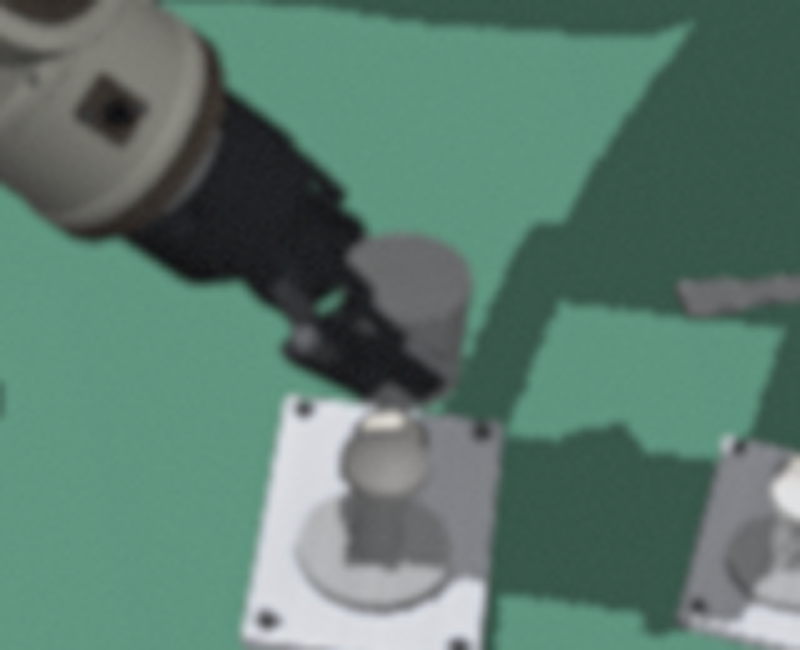

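The cup is inverted, directly over the plunger in the wrist and scene views. I'll take out the residual 0.9° of tilt, then overlay the predicted cup on the scene picture.

Request:
jog_arm(motion="-0.0005 0.0005 0 -0.1 0.3 0.2 0.045; -0.0005 0.0005 0 -0.1 0.3 0.2 0.045; 0 0.0005 0 -0.1 0.3 0.2 0.045; 0 0 0 0 0 0 0.045; 0 0 0 0 0 0 0.045")

```text
clock: 21.4
ee_pos: [537.9, 150.8, 153.8]
ee_rot: [-0.272, 0.653, 0.653, 0.271]
force: [-0.4, -0.0, -1.6]
grip_width: 54.7
```

```bash
cat > ov.py <<'E'
import sys
from plan import *
from fit import *
def run(name):
    st(); a=cur(); G=a[0]-18.7*a[1][:,2]
    # cup frame in tool: at regrasp cup centre = G + 2.2 t -0.2 z ; tool tilt there 45.07 below horizontal
    p=a[1]; zt=p[:,2]; 
    # cup mouth dir in tool: at grip mouth=-t=(cos45) combination of x,z
    Rg=np.array([[.355,.868,-.348],[.612,-.497,-.615],[-.706,.005,-.708]])
    u,_,v=np.linalg.svd(Rg); Rg=u@v
    y=Rg[:,1].copy(); m=np.cross(y,[0,0,1.]); m/=np.linalg.norm(m); m=m if m@Rg[:,2]>0 else -m
    up=np.array([0,0,1.])
    ml=Rg.T@m; ol=Rg.T@(-2.2*m-0.2*up)
    M=p@ml; C=G+p@ol
    print("G",np.round(G,1),"cup centre",np.round(C,1),"mouth dir",np.round(M,4),"tilt deg",round(np.degrees(np.arccos(-M[2])),2),"rim",np.round(C+28*M,1))
    s=bot.capture("scene"); im=s["pixels"][:,:,::-1].copy(); x0,y0,w,h,k=300,150,160,130,5
    big=cv2.resize(im[y0:y0+h,x0:x0+w],None,fx=k,fy=k,interpolation=cv2.INTER_CUBIC)
    e1=np.cross(M,[1,0,0]);e1/=np.linalg.norm(e1);e2=np.cross(M,e1)
    for z,col in((-28,(0,0,255)),(28,(0,255,255))):
        pts=[(proj(s,C+z*M+28*(np.cos(t)*e1+np.sin(t)*e2))-[x0,y0]+.5)*k for t in np.linspace(0,6.283,60)]
        cv2.polylines(big,[np.int32(pts)],True,col,1)
    for z,r in((87,13),(20,37)):
        pts=[(proj(s,[538.1+r*np.cos(t),138.5+r*np.sin(t),z])-[x0,y0]+.5)*k for t in np.linspace(0,6.283,60)]
        cv2.polylines(big,[np.int32(pts)],True,(255,0,0),1)
    cv2.imwrite(name,big)
if __name__=="__main__": run(sys.argv[1])
E
python3 ov.py pics/o1.png
```

```text
t 21.4 p [537.9 150.8 153.8] F [-0.4 -0.  -1.6] g 54.7 q [-0.29  0.21  1.73  0.75  1.5  -0.46]
[[ 0.001  1.    -0.001]
 [ 0.705 -0.     0.709]
 [ 0.709 -0.001 -0.705]]
G [537.9 137.5 166.9] cup centre [537.9 137.7 169.1] mouth dir [-0.0015  0.0017 -1.    ] tilt deg 0.13 rim [537.9 137.8 141.1]
```

View pics/o1.png

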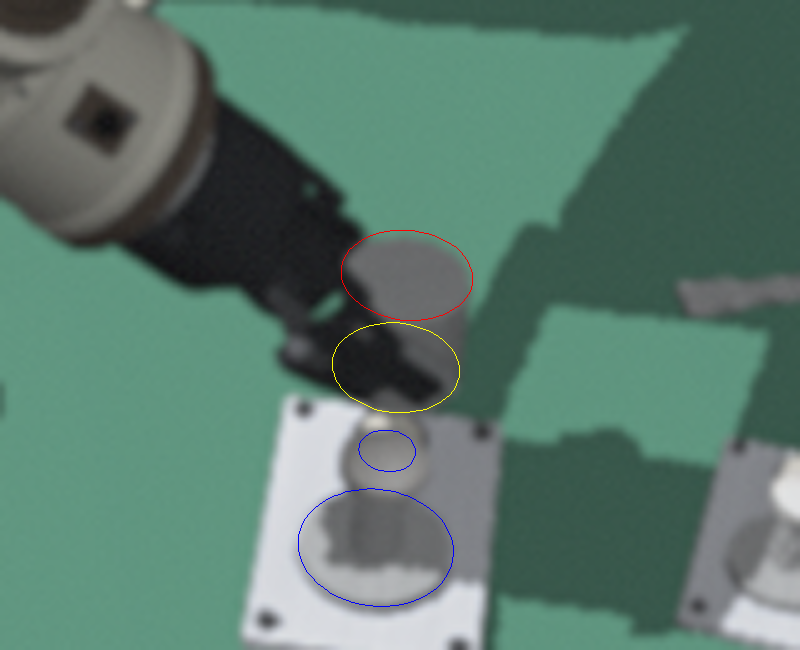

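Prediction and picture agree to about 1–2 mm. Descending to just above the plunger head.

Request:
jog_arm(motion="-0.008 0 0.0085 0 0 0 0.045; -0.008 0 0.0085 0 0 0 0.045; -0.008 0 0.008 0 0 0 0.045; -0.006 0 0.006 0 0 0 0.045; 0 0 0 0 0 0 0.045; 0 0 0 0 0 0 0.045")

```text
clock: 22.05
ee_pos: [537.9, 151.7, 110.6]
ee_rot: [-0.272, 0.653, 0.653, 0.271]
force: [0.1, -0.5, -0.7]
grip_width: 54.4
```

```bash
python3 ov.py pics/o2.png; python3 - <<'E'
from plan import *
c=bot.capture("side"); crop(c["pixels"],240,150,130,100,6,"pics/d13.png")
E
```

```text
t 22.05 p [537.9 151.7 110.6] F [ 0.1 -0.5 -0.7] g 54.4 q [-0.28  0.26  1.77  0.76  1.44 -0.52]
[[ 0.001  1.    -0.001]
 [ 0.705 -0.     0.709]
 [ 0.709 -0.002 -0.705]]
G [537.9 138.4 123.8] cup centre [537.9 138.6 126. ] mouth dir [-0.0018  0.0019 -1.    ] tilt deg 0.15 rim [537.8 138.7  98. ]
```

View pics/o2.png

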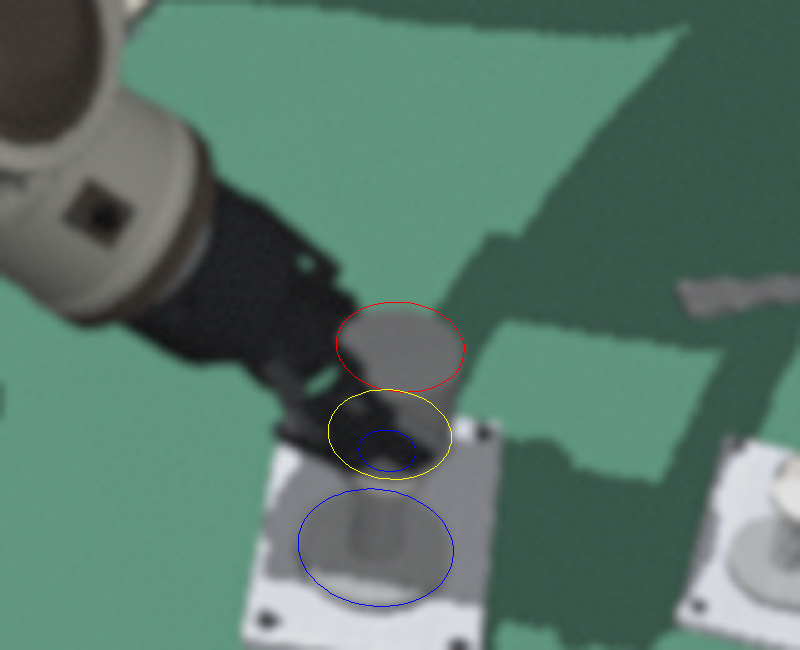

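View pics/d13.png

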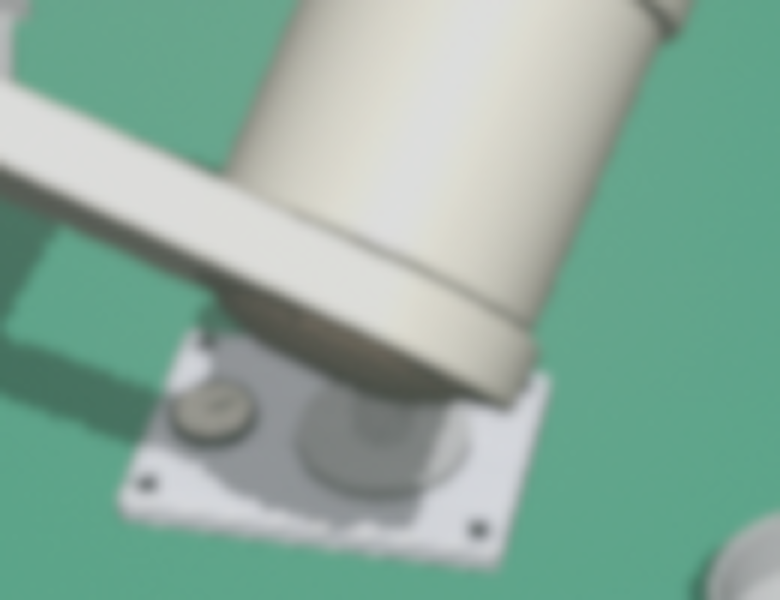

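Request:
jog_arm(motion="-0.005 0 0.005 0 0 0 0.045; -0.005 0 0.005 0 0 0 0.045; -0.005 0 0.005 0 0 0 0.045; 0 0 0 0 0 0 0.045; 0 0 0 0 0 0 0.045")

```text
clock: 22.65
ee_pos: [537.8, 151.8, 89.3]
ee_rot: [-0.272, 0.653, 0.653, 0.271]
force: [0.1, -0.2, -1.0]
grip_width: 54.6
```

Request:
jog_arm(motion="-0.005 0 0.005 0 0 0 0.045; -0.005 0 0.005 0 0 0 0.045; -0.005 0 0.005 0 0 0 0.045; -0.004 0 0.004 0 0 0 0.045; -0.003 0 0.003 0 0 0 0.045; 0 0 0 0 0 0 0.045; 0 0 0 0 0 0 0.045", newtons=110)

```text
clock: 23.35
ee_pos: [537.8, 151.8, 58.4]
ee_rot: [-0.272, 0.653, 0.653, 0.271]
force: [-0.3, 0.5, -0.4]
grip_width: 54.1
```

```bash
python3 ov.py pics/o3.png
```

```text
t 23.35 p [537.8 151.8  58.4] F [-0.3  0.5 -0.4] g 54.1 q [-0.28  0.33  1.81  0.77  1.36 -0.59]
[[ 0.001  1.    -0.001]
 [ 0.705 -0.     0.709]
 [ 0.709 -0.001 -0.705]]
G [537.9 138.5  71.6] cup centre [537.9 138.7  73.8] mouth dir [-0.0014  0.0017 -1.    ] tilt deg 0.13 rim [537.8 138.8  45.8]
```

View pics/o3.png

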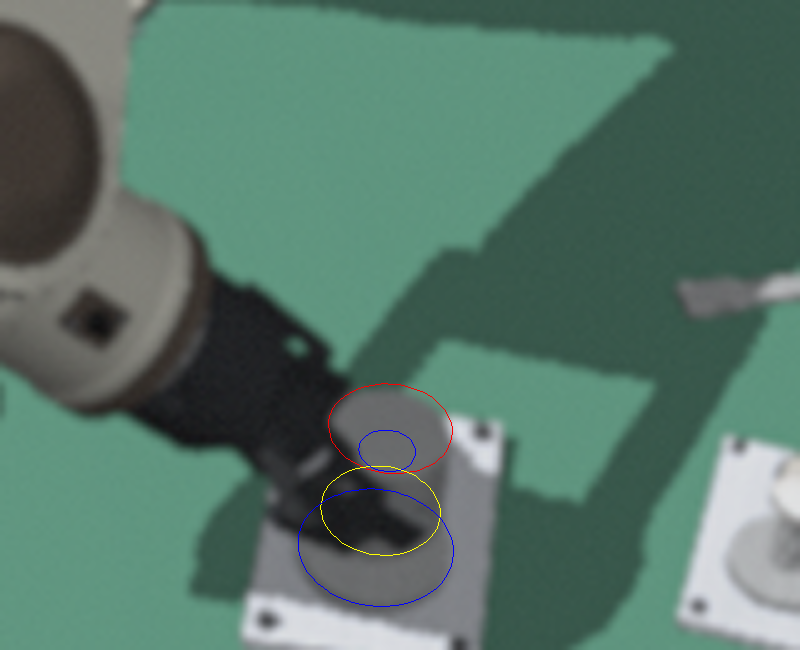

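Request:
jog_arm(motion="-0.004 0 0.004 0 0 0 0.045; -0.003 0 0.003 0 0 0 0.045; -0.002 0 0.002 0 0 0 0.045; 0 0 0 0 0 0 0.045; 0 0 0 0 0 0 0.045")

```text
clock: 23.9
ee_pos: [537.9, 151.8, 45.8]
ee_rot: [-0.272, 0.653, 0.653, 0.271]
force: [-1.1, -1.9, 5.7]
grip_width: 54.4
```

Request:
jog_arm(motion="-0.002 0 0.002 0 0 0 0.045; -0.002 0 0.002 0 0 0 0.045; -0.001 0 0.001 0 0 0 0.045; 0 0 0 0 0 0 0.045; 0 0 0 0 0 0 0.045")

```text
clock: 24.4
ee_pos: [537.9, 151.9, 39.0]
ee_rot: [-0.272, 0.653, 0.653, 0.271]
force: [-0.9, -2.9, 8.7]
grip_width: 54.2
```

Request:
jog_arm(motion="-0.001 0 0.001 0 0 0 0.045; 0 0 0 0 0 0 0.045; 0 0 0 0 0 0 0.045")

```text
clock: 24.7
ee_pos: [537.9, 151.9, 37.6]
ee_rot: [-0.272, 0.653, 0.653, 0.271]
force: [-3.2, -2.8, 8.6]
grip_width: 53.9
```

Request:
jog_arm(motion="-0.001 0 0.001 0 0 0 0.045; 0 0 0 0 0 0 0.045; 0 0 0 0 0 0 0.045")

```text
clock: 25.0
ee_pos: [537.9, 151.9, 36.2]
ee_rot: [-0.272, 0.653, 0.653, 0.271]
force: [-2.2, -2.6, 8.9]
grip_width: 53.9
```

Request:
jog_arm(motion="-0.0005 0 0.0005 0 0 0 0.045; 0 0 0 0 0 0 0.045; 0 0 0 0 0 0 0.045")

```text
clock: 25.3
ee_pos: [537.9, 151.9, 35.6]
ee_rot: [-0.272, 0.653, 0.653, 0.271]
force: [-2.2, -3.0, 9.6]
grip_width: 54.5
```

Request:
jog_arm(motion="-0.0005 0 0.0005 0 0 0 0.045; 0 0 0 0 0 0 0.045; 0 0 0 0 0 0 0.045")

```text
clock: 25.6
ee_pos: [537.9, 151.9, 34.9]
ee_rot: [-0.272, 0.653, 0.653, 0.271]
force: [-2.1, -2.6, 10.1]
grip_width: 54.4
```

Request:
jog_arm(motion="-0.0005 0 0.0005 0 0 0 0.045; -0.0005 0 0.0005 0 0 0 0.045; 0 0 0 0 0 0 0.045; 0 0 0 0 0 0 0.045")

```text
clock: 26.0
ee_pos: [538.0, 152.1, 34.4]
ee_rot: [-0.272, 0.653, 0.653, 0.272]
force: [-6.7, -4.5, 23.2]
grip_width: 54.3
```

```bash
python3 ov.py pics/o4.png
```

```text
t 26.0 p [538.  152.1  34.4] F [-6.7 -4.5 23.2] g 54.3 q [-0.28  0.37  1.82  0.78  1.33 -0.63]
[[ 0.     1.    -0.   ]
 [ 0.704  0.     0.71 ]
 [ 0.71  -0.    -0.704]]
G [538.  138.8  47.5] cup centre [538.  139.   49.7] mouth dir [-3.0e-04  3.3e-03 -1.0e+00] tilt deg 0.19 rim [538.  139.1  21.7]
```

View pics/o4.png

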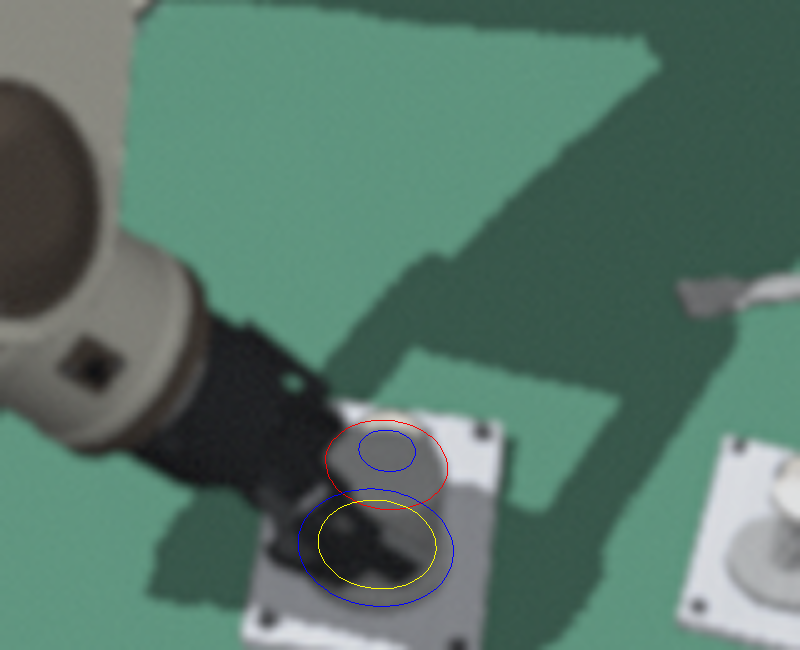

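Request:
jog_arm(motion="0 0 0 0 0 0 0.045; 0 0 0 0 0 0 0.045; 0 0 0 0 0 0 0.045; 0 0 0 0 0 0 0.045; 0 0 0 0 0 0 0.045")

```text
clock: 26.55
ee_pos: [538.0, 152.1, 34.4]
ee_rot: [-0.272, 0.653, 0.653, 0.272]
force: [-6.8, -5.0, 23.5]
grip_width: 54.3
```

```bash
python3 - <<'E'
from plan import *
st(); F=[]
for i in range(4):
    c=bot.capture("wrist"); F.append(bot.sense()["force"])
print(np.round(F,1), np.round(bot.sense()["wrist_torque"],2))
cv2.imwrite("pics/w14.png",c["pixels"][:,:,::-1])
c=bot.capture("scene"); crop(c["pixels"],345,215,70,60,10,"pics/s14.png")
E
```

```text
t 26.55 p [538.  152.1  34.4] F [-6.8 -5.  23.5] g 54.3 q [-0.28  0.37  1.82  0.78  1.33 -0.63]
[[ 0.     1.    -0.   ]
 [ 0.704  0.     0.71 ]
 [ 0.71  -0.    -0.704]]
[[-6.7 -5.3 23.1]
 [-6.1 -5.7 23.8]
 [-7.7 -4.9 23.8]
 [-6.4 -5.3 23.5]] [1.42 1.04 0.63]
```

View pics/w14.png

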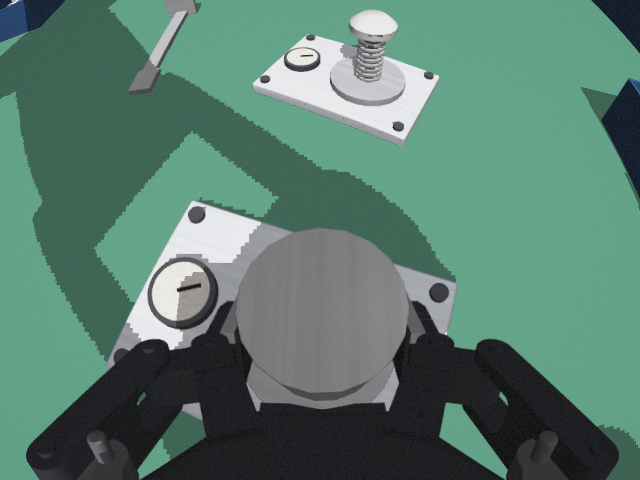

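View pics/s14.png

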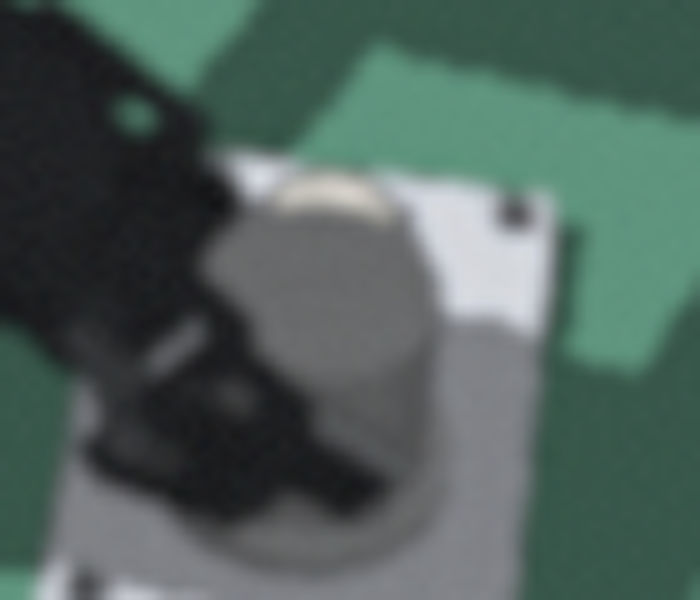

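The force is steady at about 23.5 N vertical. Taking off about 12 N for the spring, that leaves roughly 12 N on the stop. The cup hasn't slipped in the grip and its tilt is about 0.2°. Handing in.

```bash
python3 - <<'E'
from plant import bot
print(bot.sign_off())
E
```

```text
the job is handed in; nothing more can be done
None
```

The cup is upside down over the large gauge's plunger, pressed onto the stop disc and still held in the gripper. I handed the job in at about 27 s.

**What I did:** I picked up the grey cup at a 45° tilt, swung it 90°, laid it on its side and regrasped it from the other side. I then swung it another 90° to mouth-down, lowered it over the plunger and pressed until the rim met the stop.

**Last checks:**
- **Force:** the vertical force held steady at 23–24 N, after a sharp jump when the rim met the stop. Taking off about 12 N for the spring leaves roughly 12 N on the stop. A sideways force of about 8 N was also present.
- **Position:** I calculated the tilt at about 0.2° and the cup about 0.6 mm off the plunger's axis. The calculation assumes the cup did not slip in the grip, and the wrist picture showed no slip.
- **Bystanders:** I did not touch the bowl, retractor or jar, but I did not measure their positions again.

**What disagreed:**
- The rim height calculated from the arm was 21.7 mm, against 20 mm for the stop. The scene picture showed the cup about 2 mm lower than that calculation, which fits it being seated.
- The cameras disagreed with each other by up to about 4 mm on the cup's position.
- The cup rolled about 5 mm when I let go of it on its side.
- One trial press while laying it down reached 44 N against the table before I backed off. The task's 40 N limit is for the arm or gripper body, and here the cup was the part touching the table.

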